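# Dock the selector module and set its pointer to the index

## Robot

A 6-joint arm with a two-finger parallel gripper is mounted at the origin on the work surface. World frame = base frame: x ahead of the robot, y to its left, z up, the work surface at z = 0. Lengths are in m, angles in rad, forces in N, time in s.
With the tool pointing down it reaches from about 0.35 to 0.775 m from the base axis. Payload 5.5 kg.
Tool frame: the origin (TCP) lies between the finger pads; the fingertips stand 8 mm ahead of it and the grasp point (between the pads) lies 11 mm behind it (robot.finger_overhang is the distance from the TCP to the fingertips, in m); y points along the fingers, z is the direction in which the jaws open and shut, and the axes are right-handed (so a half turn about y gives the same grasp; the last joint's range is limited). The gripper opens to 85 mm and grips with 20 to 120 N. Pads are 22 mm wide; open, the fingers measure 114 mm over their backs; the gripper's body (76 mm by 85 mm) begins 54 mm behind the grasp point. The pads swing forward as they close: fully open they stand 13 mm farther back than shut.
Start: joints at [-1.32, 0.313, 0.046, 1.304, 0, 1.431], TCP at [0.219, -0.532, 0.209] pointing down, gripper open.
Joint ranges: [-2.76, 2.76], [-0.86, 1.69], [-1.03, 1.26], [-2.2, 2.34], [-1.47, 1.5], [-3.14, 3.14]. Speed limits (rad/s): [2.57, 2.57, 3.14, 3.14, 3.14, 3.14].

## Interface

Orientations are given as a unit quaternion [w, x, y, z].
In Python, from workcell import robot gives the robot as it stands.
- The arm moves only by the tool servo_tool, never from a script. Its argument "steps" is one flat list of numbers, 5 for each row, row after row: the shift along the tool's x, y, z in mm, then the turn about the tool's y in degrees, then the closure in counts, from 0 (fully open) to 255 (shut). In form: [x, y, z, roll, fingers, x, y, z, roll, fingers, ...]. A call has 1 to 5 rows; each row shifts and turns the commanded pose from where the row before left it, along the tool's axes as they then stand; what a row does not reach is not made up. A row lasts 1/12 s, in which the tool goes at most 41.7 mm and 7.16 degrees, less where a joint would pass 70% of its speed; a pose out of reach is approached as far as the arm can. A call with a gripper value outside its range is refused whole. The fingers move at their own pace and stop on an object; "squeeze" is the grip in N (left out, the last holds). Time passes only in rows, so rows that do not move let the fingers close. It gives the time, the measured TCP pose, the force and the opening at its end, in the units of the state.
- robot.observe(): the state, without advancing time (a new reading comes with each control period).
- robot.grab_frame(name): name is "scene" or "top" or "wrist"; returns the picture (384x512x3 uint8, red, green, blue); there is no depth.
- robot.get_calibration(name): a dict with "camera_matrix" (3x3 intrinsics, pixels), "cam_to_world" (4x4, takes a point from camera to world coordinates); the wrist camera has in their place "tool_from_camera" (4x4, takes a point from camera to tool coordinates, whose origin is the TCP and whose axes are the tool frame's). Camera axes: x right, y down, z forward; pixel columns grow to the right and rows downward; lengths in m; the calibration is good to about 2 mm. A picture is of the moment at which its call begins: read the wrist's pose just before it. get_calibration takes no time and is no camera call.
- robot.close_job(): hands the job in, once; it reports no verdict.
The state is a dict: "time_s": time; "joint_pos": joint angles; "qvel": joint speeds; "tau": joint torques, N m; "tcp_pos": TCP position; "eef_rot": TCP orientation; "ft_force": force on the tool from outside, world axes, zero at the start; "wrist_torque": the same for the moment, N m; "finger_gap": finger opening in m.
Only numpy, scipy, OpenCV 4.12 (cv2) and the standard library are available. Lean on these libraries where they do the work, as an engineer would, in place of code of your own. Each camera call takes 0.05 s, during which the arm holds its last target.

## Task

Pick up the grey selector module by its housing (do not hold or touch its black knob until the module is on the dock) and set it gently down (not dropping it) on the blue pad of the aluminium dock, chamfered corners over chamfered corners, so that its skirt drops fully home over the pad. Then take it by the knob and turn that until the white mark points at the orange index arrow, re-gripping as needed; leave the module seated, let go, and leave the green blank and the other things on the bench where they are.

Things in the scene. Friction and masses are not known exactly. Their poses are not given: they have to be found in the camera images.
- module: Grey selector module, loose, about 0.5 kg. Outline 120 mm (x) by 56 mm (y); its two +x corners are cut by 14 mm chamfers, the -x corners are square. Origin: centre of its underside; z up. The housing's top is 36 mm up. Its lowest 10 mm is a hollow skirt, 3 mm wall, 114 x 50 mm inside. The dial axis is 25 mm from the middle towards +x. Grip it across its 56 mm width, at or just behind the middle.
- module_nose (a point): Middle of the module's chamfered +x end face, 60 mm from its origin, 18 mm above its underside.
- dial (a joint): Dial angle in the module, rad: 0 when the white mark points along the module's +x (chamfered end), growing counter-clockwise from above. Stops at -2.85 and 2.85, so it cannot pass -x. Friction about 0.06 N m; it stays where it is left. Starts between -2.7 and -1.9, so it must be turned counter-clockwise by 1.9 to 3.55 rad. The dial disc is black, 47 mm across, its top 40.5 mm above the underside.
- pointer: Black bar knob on the dial, turning with it: 42 mm long (x), 14 mm thick (y), 20 mm high. Origin: on the dial axis at the bar's foot, 40.5 mm above the module's underside. The mark points to its +x: a white line on top from the axis to the +x end; the other half is plain black. Grip it across its thickness, from above; not while the module is off the dock.
- pointer_nose (a point): Top of the pointer's marked end, 21 mm from the dial axis.
- dock: Aluminium plate fixed to the bench, 160 x 100 x 12 mm (70 mm behind to 90 mm ahead of its origin along x). Origin: on the bench under the centre of its blue pad (see dock_pad). The module goes on with its +x along the dock's +x. Home, the module's underside is 13 mm above the bench and its dial axis 25 mm from the origin towards +x; the wrong way round or off the pad it stays several mm higher.
- index: Index post on the dock plate. Origin: on the plate's top (12 mm above the bench) where the dial axis will be; +x points from there out to the post, 44 to 60 mm out, 8 mm wide, top 45 mm above the bench, beside the seated module. On it an orange arrow points at the dial axis. Stands 0 to 50 degrees to the left (counter-clockwise from above) of the dock's +x. The white mark must point along this x.
- dock_pad (a point): Centre of the top of the blue pad, 23 mm above the bench. Pad 111 x 47 mm, 11 mm high over the plate, the upper 4 mm tapered in by 1.5 mm a side; 12 mm chamfers at its two +x corners. The module's skirt has 1.5 mm of play on every side of it.
- index_tip (a point): Tip of the orange arrow, 43 mm from the dial axis, 45 mm above the bench; the arrow widens to 16 mm at 62 mm out.
- blank: Green blank cover, loose, same outline and skirt as the module (120 x 56 mm), 24 mm high, without dial. Origin: centre of its underside. A bystander: leave it.
- screwdriver: Screwdriver lying on the bench, 190 mm long, bystander.
- wrench: Wrench lying on the bench, 170 mm long, bystander.
- jar: Small closed jar with a white cap, 44 mm across, 60 mm high, bystander. Origin under its centre.
- pulley: Small aluminium belt pulley, 48 mm across, 28 mm high, lying flat, bystander. Origin under its centre.
Things that resemble listed ones, but are neither listed nor needed, are in the scene too. There is more than one size of the module; the one meant has the size given above.

How it is judged:
By the outcome, as a careful person would: the job done as asked, in the order asked, and still so for the second after the job is handed in, with the robot touching nothing.
It also fails if it takes over 67 s, if anything falls off the work surface, if the arm or the gripper's body presses on something with over 40 N, if the wrist force passes 120 N, or if a joint passes its speed limit or range.

## Working session

There is one attempt and no reset: what is moved stays moved. The work goes in short steps, Python scripts to look and compute and a tool call to move; the robot and the scene stay as the last step left them, time stands still between calls to the robot, and variables do not carry over. Pictures are saved under pics/ and viewed, and the job is handed in when it is done.

Besides the shell and the picture viewer there is one more tool, called after "Call:" as name(argument=value, ...) on one line, values as JSON. servo_tool: Moves the arm, as the interface text tells. Its arguments: {"type":"object","properties":{"steps":{"type":"array"},"squeeze":{"type":"number"}},"required":["steps"]}

```bash
mkdir -p pics; ls; python3 - <<'E'
from workcell import robot
import cv2
print(robot.observe())
for n in ("scene","top","wrist"):
    im=robot.grab_frame(n); cv2.imwrite(f"pics/{n}0.png",cv2.cvtColor(im,cv2.COLOR_RGB2BGR))
    print(n,robot.get_calibration(n))
E
```

```text
pics
{'time_s': 0.0, 'joint_pos': array([-1.31957510e+00,  3.13982581e-01,  4.49496413e-02,  1.30358919e+00,
       -1.14815656e-05,  1.43120022e+00]), 'qvel': array([-0.00067523,  0.00146359,  0.00252659,  0.00080699, -0.00273814,
       -0.00091323]), 'tau': array([-9.53018025e-04, -4.80625784e+01,  2.98532850e+01,  1.92800938e-02,
       -1.55814942e-04, -3.33930046e-06]), 'tcp_pos': array([ 0.21889188, -0.53109958,  0.20850705]), 'eef_rot': array([ 0.137257  , -0.13733712,  0.69429341, -0.69300483]), 'ft_force': array([ 0.01038662,  0.5366077 , -0.30178624]), 'wrist_torque': array([-0.02971275,  0.03557537,  0.03109816]), 'finger_gap': 0.0856515974309534}
scene {'camera_matrix': array([[381.4356434 ,   0.        , 256.96746959],
       [  0.        , 381.4356434 , 186.86121618],
       [  0.        ,   0.        ,   1.        ]]), 'cam_to_world': array([[-0.59920179,  0.55024631, -0.5815378 ,  1.09193714],
       [ 0.80035963,  0.42943061, -0.41834652,  0.30550286],
       [ 0.01953651, -0.71611336, -0.69771052,  0.71597578],
       [ 0.        ,  0.        ,  0.        ,  1.    
[... 288 characters left out ...]
230652 , -0.01099088, -0.0844888 ],
       [ 0.00966926, -0.05664841, -0.99834737,  1.44340878],
       [ 0.        ,  0.        ,  0.        ,  1.        ]])}
wrist {'camera_matrix': array([[309.68739482,   0.        , 253.75448666],
       [  0.        , 309.68739482, 188.5461223 ],
       [  0.        ,   0.        ,   1.        ]]), 'tool_from_camera': array([[ 6.69203558e-04,  9.47686276e-01,  3.19202562e-01,
        -8.20619573e-02],
       [-5.17284597e-04, -3.19202262e-01,  9.47686471e-01,
        -1.64818546e-01],
       [ 9.99999642e-01, -7.99313727e-04,  2.76612223e-04,
         1.59813306e-03],
       [ 0.00000000e+00,  0.00000000e+00,  0.00000000e+00,
         1.00000000e+00]])}
```

View pics/top0.png

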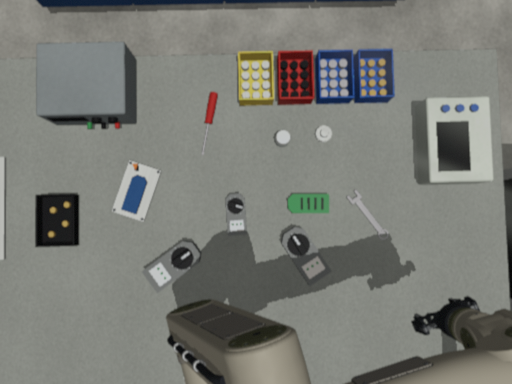

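View pics/scene0.png

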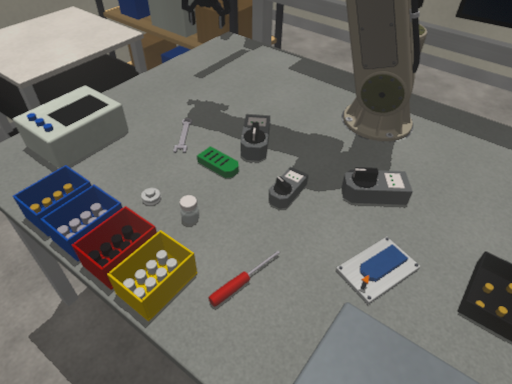

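View pics/wrist0.png

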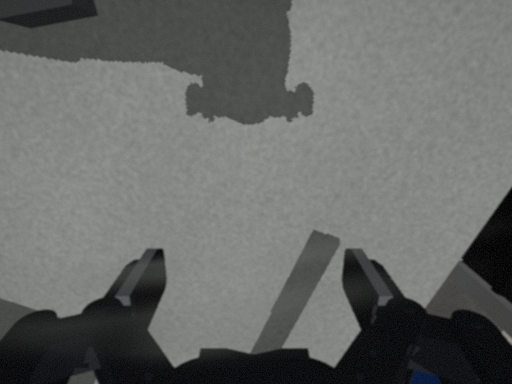

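```bash
cat > h.py <<'E'
import numpy as np,cv2
from workcell import robot
def px2w(n,u,v,z,T=None):
    c=robot.get_calibration(n);K=c["camera_matrix"]
    if n!="wrist":T=c["cam_to_world"]
    d=T[:3,:3]@np.linalg.solve(K,[u,v,1.]);o=T[:3,3]
    return o+d*(z-o[2])/d[2]
def w2px(n,p,T=None):
    c=robot.get_calibration(n);K=c["camera_matrix"]
    if n!="wrist":T=c["cam_to_world"]
    q=T[:3,:3].T@(np.asarray(p)-T[:3,3]);q=K@q
    return q[:2]/q[2]
def Rq(q):
    from scipy.spatial.transform import Rotation as R
    return R.from_quat([q[1],q[2],q[3],q[0]]).as_matrix()
def tcpT(s):
    T=np.eye(4);T[:3,:3]=Rq(s["eef_rot"]);T[:3,3]=s["tcp_pos"];return T
def wristT(s):
    return tcpT(s)@robot.get_calibration("wrist")["tool_from_camera"]
E
python3 - <<'E'
import cv2
from h import *
im=cv2.imread("pics/top0.png")
a=im[180:300,130:340];cv2.imwrite("pics/top0z.png",cv2.resize(a,None,fx=3.8,fy=3.8,interpolation=cv2.INTER_CUBIC))
a=im[150:230,100:170];cv2.imwrite("pics/top0d.png",cv2.resize(a,None,fx=7,fy=7,interpolation=cv2.INTER_CUBIC))
print(tcpT(robot.observe()))
E
```

```text
[[-9.24601624e-01 -3.52854643e-04  3.80935313e-01  2.18922485e-01]
 [-3.80935431e-01  1.34656694e-03 -9.24600662e-01 -5.31242673e-01]
 [-1.86705264e-04 -9.99999031e-01 -1.37945282e-03  2.08716241e-01]
 [ 0.00000000e+00  0.00000000e+00  0.00000000e+00  1.00000000e+00]]
```

View pics/top0z.png

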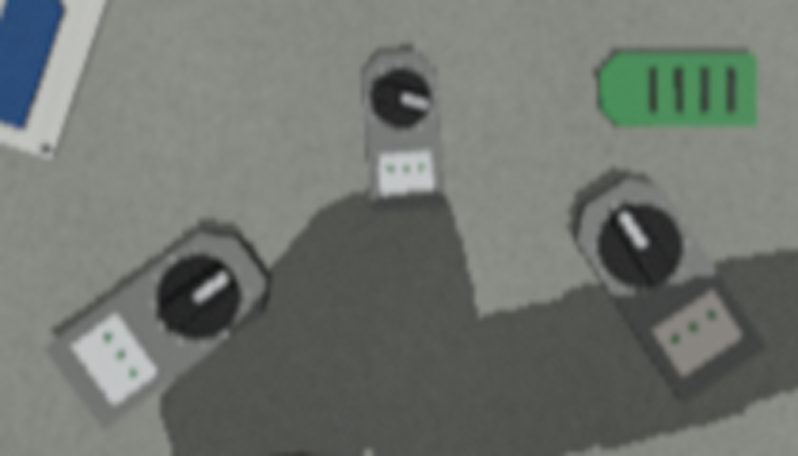

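View pics/top0d.png

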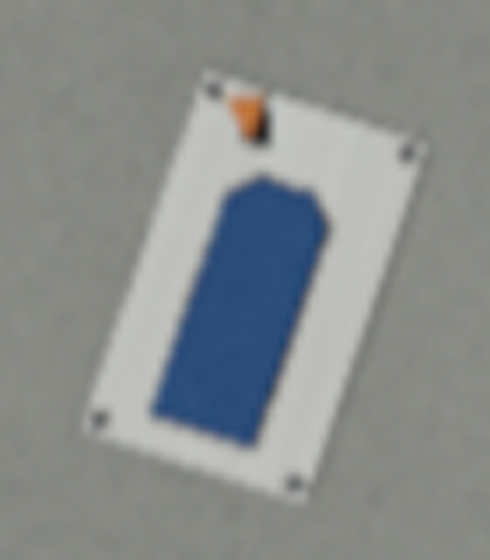

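```bash
python3 - <<'E'
from h import *
Z=lambda u,v,z:px2w("top",130+u/3.8,180+v/3.8,z)
D=lambda u,v,z:px2w("top",100+u/7,150+v/7,z)
d=Z(401,98,.0405);p=Z(406,173,.036);print("dial",d,"plate",p,np.degrees(np.arctan2(*(d-p)[1::-1])))
b=D(203.5,429.5,.012);f=D(288,184,.022);print(b,f,(b+f)/2,np.degrees(np.arctan2(*(f-b)[1::-1])),np.linalg.norm(f-b))
for c in [(207,72),(425,148),(300,500),(90,432)]:print(D(*c,.012))
print("tip",D(258,140,.045))
E
```

```text
dial [ 0.48907894 -0.04999464  0.0405    ] plate [ 0.43221611 -0.05244282  0.036     ] 2.465301941961093
[0.48087832 0.26296311 0.012     ] [0.5823022  0.22438204 0.022     ] [0.53159026 0.24367258 0.017     ] -20.826533734540313 0.10897386220378917
[0.63136781 0.26008961 0.012     ]
[0.59714115 0.16885188 0.012     ]
[0.45045105 0.22296828 0.012     ]
[0.48094568 0.31036182 0.012     ]
tip [0.59857208 0.23149491 0.045     ]
```

```bash
cat >> h.py <<'E'
def plan(target,az_t,f,maxmm=38,maxdeg=6.8,n=None,cur=None):
    """prints rows to go from the measured pose (tool down) to target, az in deg"""
    s=robot.observe();T=tcpT(s) if cur is None else cur
    p=T[:3,3]*1e3;t=np.array(target)*1e3
    az=np.degrees(np.arctan2(T[1,0],T[0,0]))
    da=(az_t-az+180)%360-180
    d=t-p
    k=n or max(1,int(np.ceil(max(np.linalg.norm(d)/maxmm,abs(da)/maxdeg))))
    rows=[];
    for i in range(k):
        a=np.radians(round(az+da*i/k,3))
        st=d/k
        x=st[0]*np.cos(a)+st[1]*np.sin(a)
        # tool z = x cross y(down): 
        zx,zy=-np.sin(a),np.cos(a)
        z=st[0]*zx+st[1]*zy
        rows.append([round(float(x),1),round(float(-st[2]),1),round(float(z),1),round(-da/k,2),f])
    for i in range(0,k,5): print(sum(rows[i:i+5],[]))
def st():
    s=robot.observe();T=tcpT(s)
    print("t",round(s["time_s"],2),"p",(s["tcp_pos"]*1e3).round(1),"az",np.degrees(np.arctan2(T[1,0],T[0,0])).round(2),"ydir",T[:3,1].round(4),"F",s["ft_force"].round(1),"gap",round(s["finger_gap"]*1e3,1),"q",s["joint_pos"].round(2))
E
python3 -c "
from h import *
T=tcpT(robot.observe());print(T[:3,2],np.cross(T[:3,0],T[:3,1]))
plan([.464,-.051,.16],2.5,0)"
```

```text
[ 0.38093531 -0.92460066 -0.00137945] [ 0.38093531 -0.92460066 -0.00137945]
[-17.1, 2.0, -14.6, np.float64(-6.67), 0, -18.6, 2.0, -12.5, np.float64(-6.67), 0, -20.0, 2.0, -10.3, np.float64(-6.67), 0, -21.0, 2.0, -7.9, np.float64(-6.67), 0, -21.8, 2.0, -5.4, np.float64(-6.67), 0]
[-22.3, 2.0, -2.8, np.float64(-6.67), 0, -22.5, 2.0, -0.2, np.float64(-6.67), 0, -22.3, 2.0, 2.4, np.float64(-6.67), 0, -21.9, 2.0, 5.0, np.float64(-6.67), 0, -21.2, 2.0, 7.5, np.float64(-6.67), 0]
[-20.2, 2.0, 9.9, np.float64(-6.67), 0, -18.9, 2.0, 12.2, np.float64(-6.67), 0, -17.3, 2.0, 14.3, np.float64(-6.67), 0, -15.6, 2.0, 16.2, np.float64(-6.67), 0, -13.6, 2.0, 17.9, np.float64(-6.67), 0]
[-11.4, 2.0, 19.4, np.float64(-6.67), 0, -9.1, 2.0, 20.5, np.float64(-6.67), 0, -6.6, 2.0, 21.5, np.float64(-6.67), 0, -4.1, 2.0, 22.1, np.float64(-6.67), 0, -1.5, 2.0, 22.4, np.float64(-6.67), 0]
[1.1, 2.0, 22.4, np.float64(-6.67), 0, 3.7, 2.0, 22.2, np.float64(-6.67), 0, 6.3, 2.0, 21.6, np.float64(-6.67), 0, 8.7, 2.0, 20.7, np.float64(-6.67), 0]
```

Call:
servo_tool(steps=[-17, 2, -15, -6.7, 0, -19, 2, -12, -6.7, 0, -20, 2, -10, -6.7, 0, -21, 2, -8, -6.7, 0, -22, 2, -5, -6.7, 0])

```text
time_s: 0.57
tcp_pos: [0.271, -0.4306, 0.1989]
eef_rot: [0.333, -0.333, 0.624, -0.624]
ft_force: [0.4, -0.7, 0.5]
finger_gap: 0.0852
```

Call:
servo_tool(steps=[-22, 2, -3, -6.7, 0, -22.5, 2, 0, -6.7, 0, -22, 2, 2.5, -6.7, 0, -22, 2, 5, -6.7, 0, -21, 2, 7.5, -6.7, 0])

```text
time_s: 0.98
tcp_pos: [0.3217, -0.331, 0.1891]
eef_rot: [0.499, -0.499, 0.501, -0.501]
ft_force: [0.7, -0.8, 0.4]
finger_gap: 0.0855
```

Call:
servo_tool(steps=[-20, 2, 10, -6.7, 0, -19, 2, 12, -6.7, 0, -17, 2, 14, -6.7, 0, -16, 2, 16, -6.7, 0, -14, 2, 18, -6.7, 0])

```text
time_s: 1.4
tcp_pos: [0.3713, -0.2304, 0.1791]
eef_rot: [0.622, -0.622, 0.336, -0.336]
ft_force: [0.7, 0.4, 0.1]
finger_gap: 0.0853
```

Call:
servo_tool(steps=[-11, 2, 19, -6.7, 0, -9, 2, 20.5, -6.7, 0, -7, 2, 21.5, -6.7, 0, -4, 2, 22, -6.7, 0, -1.5, 2, 22, -6.7, 0])

```text
time_s: 1.82
tcp_pos: [0.4211, -0.1307, 0.1692]
eef_rot: [-0.693, 0.693, -0.143, 0.143]
ft_force: [0.8, -1.0, 0.4]
finger_gap: 0.0853
```

Call:
servo_tool(steps=[1, 2, 22, -6.7, 0, 4, 2, 22, -6.5, 0, 6, 2, 22, -6.5, 0, 9, 2, 21, -6.5, 0, 0, 0, 0, 0, 0])

```text
time_s: 2.23
tcp_pos: [0.4619, -0.0486, 0.1608]
eef_rot: [0.707, -0.706, -0.019, 0.019]
ft_force: [-0.2, -0.5, 0.8]
finger_gap: 0.0856
```

```bash
python3 - <<'E'
from h import *
st()
s=robot.observe();im=robot.grab_frame("wrist");np.savez("w1.npz",T=wristT(s))
cv2.imwrite("pics/w1.png",cv2.cvtColor(im,cv2.COLOR_RGB2BGR))
E
```

```text
t 2.23 p [461.9 -48.6 160.8] az 3.03 ydir [-1.0e-04  1.3e-03 -1.0e+00] F [-0.2 -0.5  0.8] gap 85.6 q [-0.28  0.12 -0.32  1.13  0.   -0.33]
```

View pics/w1.png

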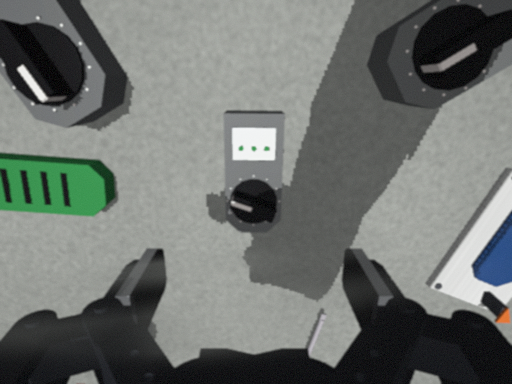

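```bash
python3 - <<'E'
from h import *
im=cv2.imread("pics/w1.png")
cv2.imwrite("pics/w1z.png",cv2.resize(im[95:245,190:310],None,fx=4,fy=4,interpolation=cv2.INTER_CUBIC))
cv2.imwrite("pics/w1g.png",cv2.resize(im[140:230,0:130],None,fx=5,fy=5,interpolation=cv2.INTER_CUBIC))
E
```

```text
(no output)
```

View pics/w1z.png

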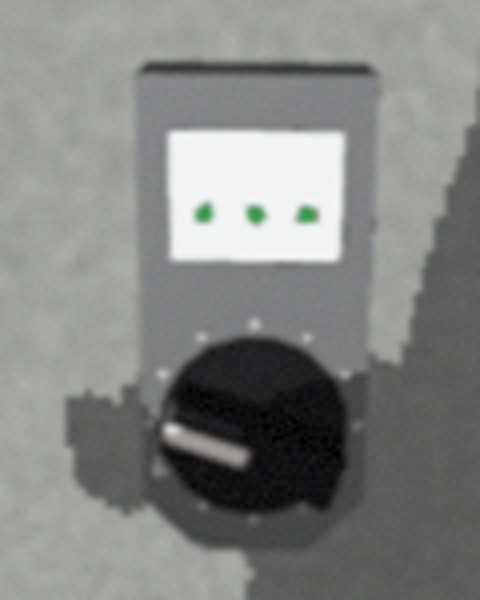

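```bash
python3 - <<'E'
from h import *
T=np.load("w1.npz")["T"]
from scipy.optimize import least_squares as ls
g=lambda u,v:(190+(u+.5)/4-.5,95+(v+.5)/4-.5)
M=[(-60,-28,36),(-60,28,36),(60,-14,36),(60,14,36),(46,-28,36),(46,28,36)]
U=[(137,70),(377,74),(206,548),(301,550),(147,510),(361,506)]
U=np.array([g(*u) for u in U]);M=np.array(M)/1e3
for sc in (0,1):
  def f(x):
    c,s=np.cos(x[2]),np.sin(x[2]);k=x[3] if sc else 1
    P=[(x[0]+k*(c*m[0]-s*m[1]),x[1]+k*(s*m[0]+c*m[1]),m[2]) for m in M]
    return np.ravel([w2px("wrist",p,T)-u for p,u in zip(P,U)])
  r=ls(f,[.464,-.05,0.03,1.],x_scale=[.01,.01,.01,.1]);print(r.x,np.degrees(r.x[2]),f(r.x).round(1))
x=r.x
a=px2w("wrist",*g(168,430),.0605,T);b=px2w("wrist",*g(247,460),.0605,T)
print("mark",a,b,np.degrees(np.arctan2(*(a-b)[1::-1])),np.linalg.norm(a-b))
st()
E
```

```text
[ 0.46575839 -0.0503179   0.04555844  1.        ] 2.610306461132343 [-0.7  1.3  0.6  0.7 -1.6  0.7  1.7  0.3 -0.7 -2.3  0.7 -1. ]
[ 0.46575082 -0.05031801  0.04555796  1.00439738] 2.61027870691543 [-0.9  1.   0.8  0.4 -1.6  0.9  1.7  0.5 -0.8 -2.1  0.8 -0.8]
mark [ 0.48380411 -0.06937302  0.0605    ] [ 0.49027429 -0.05092574  0.0605    ] -109.32774749254185 0.01954905577420765
t 2.28 p [461.3 -49.9 160.9] az 2.77 ydir [-8.e-04  2.e-04 -1.e+00] F [ 0.4 -0.6  0.2] gap 85.3 q [-0.28  0.12 -0.32  1.13  0.   -0.33]
```

Call:
servo_tool(steps=[-0.5, 35, -0.5, 0.2, 0, 0, 35, 0, 0, 0, 0, 35, 0, 0, 0, 0, 28, 0, 0, 0, 0, 10, 0, 0, 0], squeeze=50)

```text
time_s: 2.7
tcp_pos: [0.457, -0.0518, 0.0145]
eef_rot: [0.708, -0.706, -0.012, 0.016]
ft_force: [-0.2, -0.5, -0.3]
finger_gap: 0.0855
```

Call:
servo_tool(steps=[0, 5, 0, 0, 0, 0, 0, 0, 0, 0])

```text
time_s: 2.87
tcp_pos: [0.4594, -0.0523, 0.0124]
eef_rot: [0.707, -0.707, -0.013, 0.015]
ft_force: [-0.0, -0.3, 0.3]
finger_gap: 0.0851
```

```bash
python3 - <<'E'
from h import *
st()
im=robot.grab_frame("wrist")
cv2.imwrite("pics/w2.png",cv2.cvtColor(im,cv2.COLOR_RGB2BGR))
st()
E
```

```text
t 2.87 p [459.4 -52.3  12.4] az 2.28 ydir [-2.4e-03  4.0e-04 -1.0e+00] F [-0.  -0.3  0.3] gap 85.1 q [-0.29  0.26 -0.55  0.76 -0.   -0.33]
t 2.92 p [460.5 -52.4  13.5] az 2.3 ydir [-5.e-04 -1.e-04 -1.e+00] F [0.8 0.2 0.6] gap 85.6 q [-0.29  0.26 -0.55  0.76 -0.   -0.33]
```

View pics/w2.png

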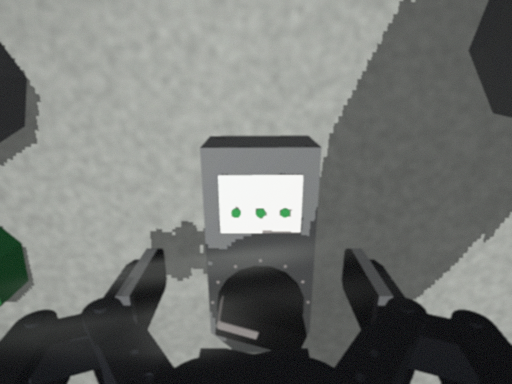

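Call:
servo_tool(steps=[0, 0.5, 1.6, -0.3, 0, 0, 0, 0, 0, 60, 0, 0, 0, 0, 120, 0, 0, 0, 0, 255, 0, 0, 0, 0, 255], squeeze=50)

```text
time_s: 3.33
tcp_pos: [0.4611, -0.0504, 0.0134]
eef_rot: [-0.707, 0.707, 0.017, -0.016]
ft_force: [-0.0, -0.2, -0.6]
finger_gap: 0.0385
```

Call:
servo_tool(steps=[0, 0, 0, 0, 255, 0, 0, 0, 0, 255, 0, 0, 0, 0, 255])

```text
time_s: 3.58
tcp_pos: [0.4573, -0.05, 0.0141]
eef_rot: [-0.707, 0.707, 0.015, -0.019]
ft_force: [-11.7, 0.4, 19.3]
finger_gap: 0.0005
```

```bash
python3 - <<'E'
from h import *
st()
im=robot.grab_frame("wrist")
cv2.imwrite("pics/w3.png",cv2.cvtColor(im,cv2.COLOR_RGB2BGR))
st()
E
```

```text
t 3.58 p [457.3 -50.   14.1] az 2.7 ydir [-5.4e-03 -6.0e-04 -1.0e+00] F [-11.7   0.4  19.3] gap 0.5 q [-0.28  0.26 -0.55  0.77 -0.   -0.33]
t 3.63 p [457.2 -50.   14.1] az 2.69 ydir [-5.5e-03 -8.0e-04 -1.0e+00] F [-12.5   0.1  23.1] gap 0.0 q [-0.28  0.26 -0.55  0.77 -0.   -0.33]
```

View pics/w3.png

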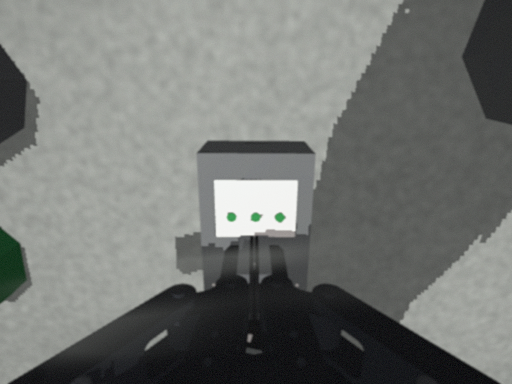

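```bash
python3 - <<'E'
from h import *
im=robot.grab_frame("scene")
im=cv2.cvtColor(im,cv2.COLOR_RGB2BGR)
cv2.imwrite("pics/s3.png",im)
cv2.imwrite("pics/s3z.png",cv2.resize(im[90:260,200:400],None,fx=4,fy=4,interpolation=cv2.INTER_CUBIC)[:600])
st()
E
```

```text
t 3.68 p [457.2 -50.1  14.1] az 2.69 ydir [-5.4e-03 -8.0e-04 -1.0e+00] F [-13.3   0.3  22.8] gap 0.1 q [-0.28  0.26 -0.55  0.77 -0.   -0.33]
```

View pics/s3z.png

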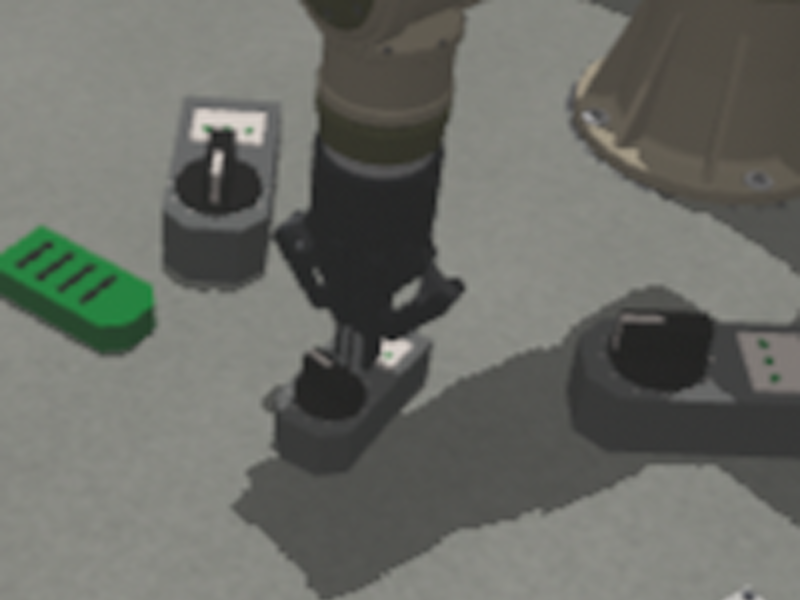

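```bash
python3 - <<'E'
from h import *
im=cv2.imread("pics/s3.png")
s=robot.observe();T=tcpT(s)
z=cv2.resize(im[90:240,200:400],None,fx=4,fy=4,interpolation=cv2.INTER_CUBIC)
def dot(p,c):
    u=w2px("scene",p);q=((u-[200,90])*4+1.5).astype(int);cv2.circle(z,tuple(int(a) for a in q),3,c,-1);return u.round(1)
for y,c in ((8,(0,0,255)),(0,(0,255,255)),(-11,(0,255,0)),(-65,(255,0,255))):
    p=(T@[0,y/1e3,0,1])[:3];print(p,dot(p,c))
c,s_=np.cos(.0456),np.sin(.0456)
for m in [(-60,-28),(-60,28),(60,-14),(60,14),(46,-28),(46,28)]:
    for h in (0,.036): dot((.4658+(c*m[0]-s_*m[1])/1e3,-.0503+(s_*m[0]+c*m[1])/1e3,h),(255,255,0) if h else (255,128,0))
cv2.imwrite("pics/s3p.png",z)
E
```

```text
[ 0.45712946 -0.05007194  0.00607786] [287.8 189.3]
[ 0.45717277 -0.05006578  0.01407774] [288.  187.1]
[ 0.45723232 -0.05005731  0.02507758] [288.3 184.1]
[ 0.45752465 -0.05001573  0.07907677] [289.9 168.8]
```

View pics/s3p.png

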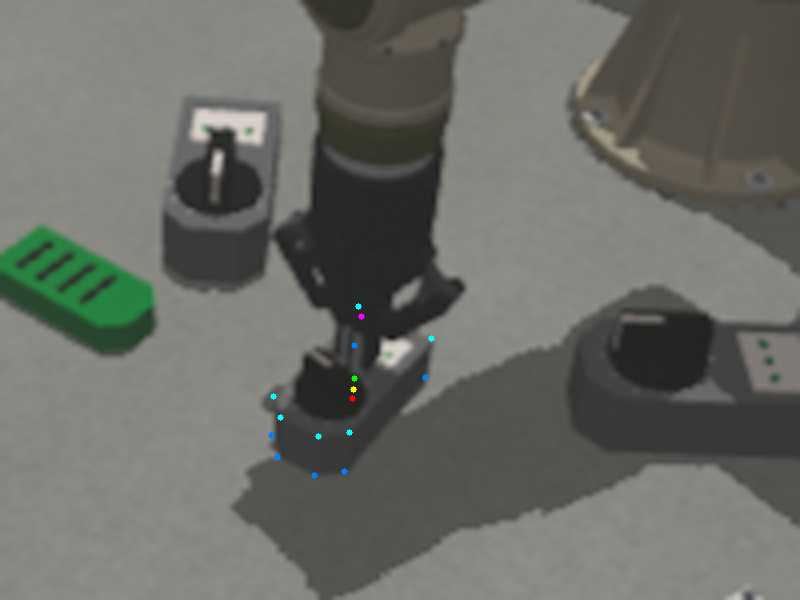

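```bash
python3 - <<'E'
from h import *
im=cv2.imread("pics/w3.png")
z=cv2.resize(im[190:340,150:350],None,fx=4,fy=4,interpolation=cv2.INTER_CUBIC)
z=np.clip(255*(z/255.)**.5,0,255).astype(np.uint8)
cv2.imwrite("pics/w3z.png",z)
E
```

```text
(no output)
```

View pics/w3z.png

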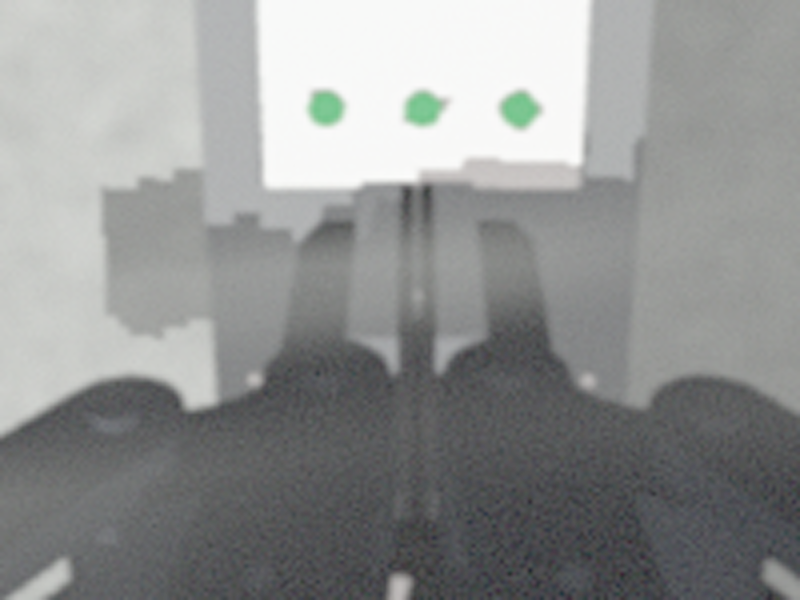

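Call:
servo_tool(steps=[0, -2, 0, 0, 255, 0, -2, 0, 0, 255])

```text
time_s: 3.85
tcp_pos: [0.46, -0.0501, 0.0171]
eef_rot: [0.707, -0.707, -0.016, 0.017]
ft_force: [0.1, -0.1, -0.7]
finger_gap: 0.0001
```

Call:
servo_tool(steps=[0, -3, 0, 0, 255, 0, -3, 0, 0, 255])

```text
time_s: 4.02
tcp_pos: [0.4611, -0.0504, 0.0232]
eef_rot: [-0.707, 0.707, 0.017, -0.016]
ft_force: [0.9, -0.3, 0.0]
finger_gap: -0.0001
```

```bash
python3 - <<'E'
from h import *
st()
im=robot.grab_frame("wrist")
im=cv2.cvtColor(im,cv2.COLOR_RGB2BGR)
z=np.clip(255*(im/255.)**.5,0,255).astype(np.uint8)
cv2.imwrite("pics/w4.png",z)
st()
E
```

```text
t 4.02 p [461.1 -50.4  23.2] az 2.69 ydir [ 8.e-04 -2.e-04 -1.e+00] F [ 0.9 -0.3  0. ] gap -0.1 q [-0.28  0.25 -0.54  0.79  0.   -0.33]
t 4.07 p [461.5 -50.5  23.7] az 2.7 ydir [ 1.6e-03 -4.0e-04 -1.0e+00] F [-0.6  0.5  0.2] gap -0.2 q [-0.28  0.25 -0.54  0.79  0.   -0.33]
```

View pics/w4.png

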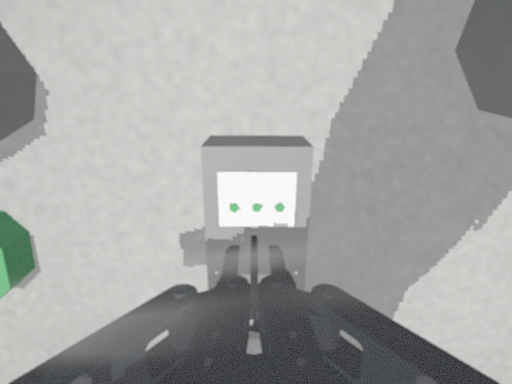

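```bash
python3 - <<'E'
from h import *
print(robot.finger_overhang,[a for a in dir(robot) if a[0]!='_'])
s=robot.observe();T=wristT(s)
print(T[:3,3])
for z in (.0,.036,.05):
  a=px2w("wrist",203,146,z,T);b=px2w("wrist",311,146,z,T);print(z,a,b,np.linalg.norm(a-b))
E
```

```text
0.008 ['IKError', 'close_job', 'finger_overhang', 'get_calibration', 'grab_frame', 'observe']
[ 0.38005103 -0.0557513   0.18839342]
0.0 [ 0.41750115 -0.08541741  0.        ] [ 0.41441474 -0.01922265  0.        ] 0.06626666729247994
0.036 [ 0.41034483 -0.07974853  0.036     ] [ 0.4078482  -0.02620289  0.036     ] 0.05360380471683545
0.05 [ 0.40756181 -0.07754396  0.05      ] [ 0.40529454 -0.02891743  0.05      ] 0.04867935815964037
```

Call:
servo_tool(steps=[0, 0, 0, 0, 0, 0, 0, 0, 0, 0, 0, 0, 0, 0, 0, 0, 0, 0, 0, 0, 0, 0, 0, 0, 0])

```text
time_s: 4.48
tcp_pos: [0.4605, -0.0503, 0.0227]
eef_rot: [0.707, -0.707, -0.017, 0.017]
ft_force: [-0.2, -0.1, -0.5]
finger_gap: 0.0605
```

Call:
servo_tool(steps=[0, 10, 0, 0, 0, 0, 10, 0, 0, 0, 0, 6, 0, 0, 0, 0, 6, 0, 0, 0, 0, 0, 0, 0, 0])

```text
time_s: 4.9
tcp_pos: [0.4597, -0.0501, -0.0102]
eef_rot: [0.707, -0.707, -0.016, 0.017]
ft_force: [-0.5, -0.2, 0.2]
finger_gap: 0.0857
```

```bash
python3 - <<'E'
from h import *
st()
im=robot.grab_frame("wrist")
im=cv2.cvtColor(im,cv2.COLOR_RGB2BGR)
z=np.clip(255*(im/255.)**.5,0,255).astype(np.uint8)
cv2.imwrite("pics/w5.png",z)
im=robot.grab_frame("scene")
im=cv2.cvtColor(im,cv2.COLOR_RGB2BGR)
cv2.imwrite("pics/s5z.png",cv2.resize(im[90:240,200:400],None,fx=4,fy=4,interpolation=cv2.INTER_CUBIC))
st()
E
```

```text
t 4.9 p [459.7 -50.1 -10.2] az 2.69 ydir [-2.e-03  5.e-04 -1.e+00] F [-0.5 -0.2  0.2] gap 85.7 q [-0.28  0.29 -0.58  0.7  -0.   -0.33]
t 5.0 p [460.4 -50.3  -9.3] az 2.69 ydir [-6.e-04  1.e-04 -1.e+00] F [-0.  -0.1  0.7] gap 85.4 q [-0.28  0.29 -0.58  0.7  -0.   -0.33]
```

View pics/w5.png

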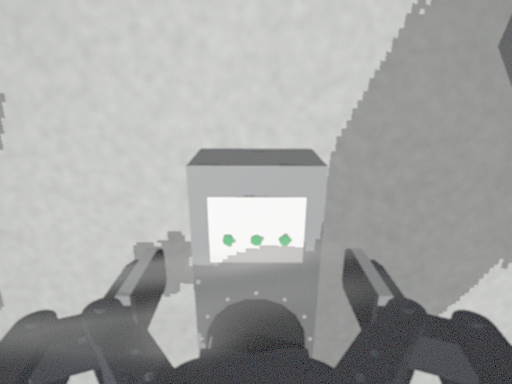

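View pics/s5z.png

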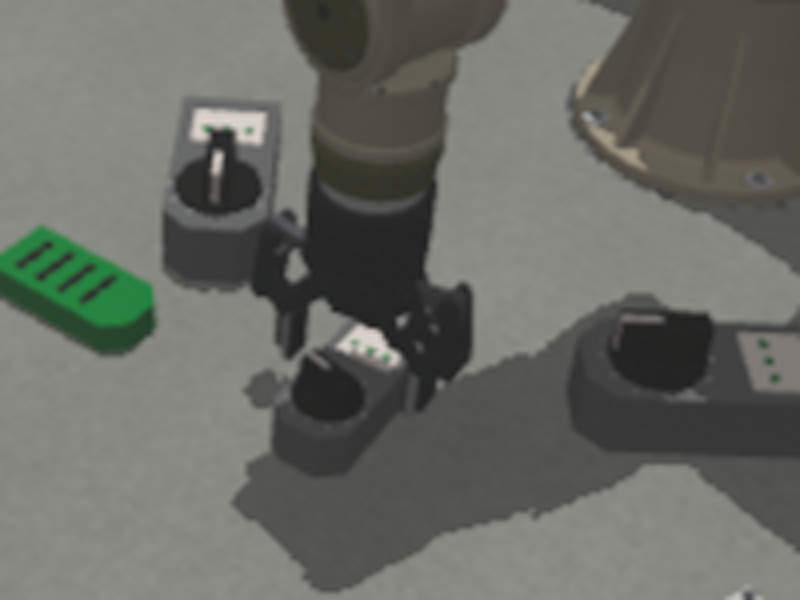

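```bash
python3 - <<'E'
from h import *
z=cv2.imread("pics/s5z.png")
z=np.clip(255*(z/255.)**.5,0,255).astype(np.uint8)
s=robot.observe();T=tcpT(s)
def q(p): return tuple(int(a) for a in ((w2px("scene",p)-[200,90])*4+1.5))
for off,c in ((65,(255,0,255)),(95,(0,255,0))):
    P=[q((T@[x/1e3,-off/1e3,y/1e3,1])[:3]) for x,y in ((38,42),(38,-42),(-38,-42),(-38,42))]
    cv2.polylines(z,[np.array(P)],True,c,1)
for off,c in ((-8,(0,0,255)),(22,(0,255,255)),(35,(255,255,0))):
    for y in (43,-43):
        P=[q((T@[x/1e3,-off/1e3,y/1e3,1])[:3]) for x in (-11,11)];cv2.line(z,P[0],P[1],c,1)
cv2.imwrite("pics/s5p.png",z)
E
```

```text
(no output)
```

View pics/s5p.png

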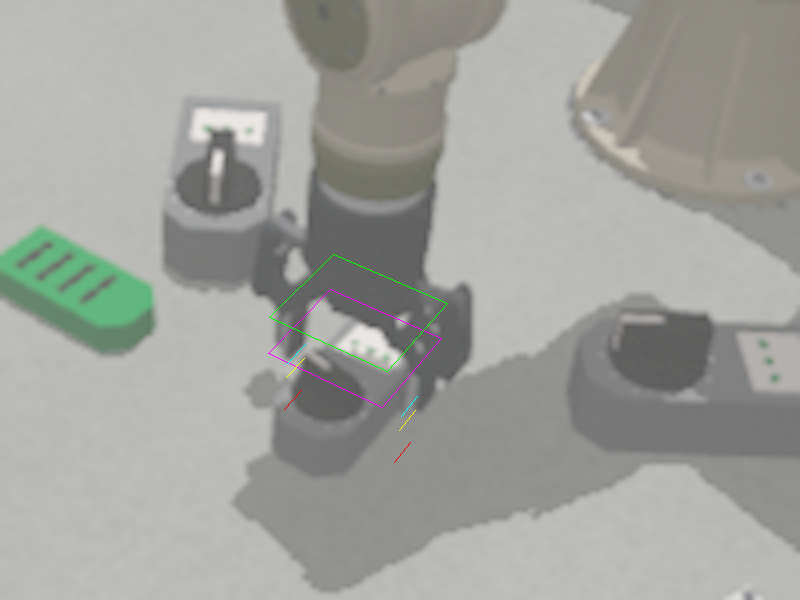

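Call:
servo_tool(steps=[0, 5, 0.7, 0, 0, 0, 5, 0, 0, 0, 0, 0, 0, 0, 60, 0, 0, 0, 0, 80, 0, 0, 0, 0, 100], squeeze=50)

```text
time_s: 5.42
tcp_pos: [0.4606, -0.0495, -0.0189]
eef_rot: [0.707, -0.707, -0.017, 0.017]
ft_force: [0.3, -0.4, -3.4]
finger_gap: 0.0554
```

Call:
servo_tool(steps=[0, 0, 0, 0, 150, 0, 0, 0, 0, 150, 0, 0, 0, 0, 150])

```text
time_s: 5.67
tcp_pos: [0.4606, -0.0495, -0.019]
eef_rot: [0.707, -0.707, -0.017, 0.017]
ft_force: [-0.4, 2.3, 0.8]
finger_gap: 0.0556
```

```bash
python3 - <<'E'
from h import *
st()
im=robot.grab_frame("wrist")
im=cv2.cvtColor(im,cv2.COLOR_RGB2BGR)
z=np.clip(255*(im/255.)**.5,0,255).astype(np.uint8)
cv2.imwrite("pics/w6.png",z)
E
```

```text
t 5.67 p [460.6 -49.5 -19. ] az 2.7 ydir [ 1.e-04  1.e-04 -1.e+00] F [-0.4  2.3  0.8] gap 55.6 q [-0.28  0.31 -0.59  0.68  0.   -0.33]
```

View pics/w6.png

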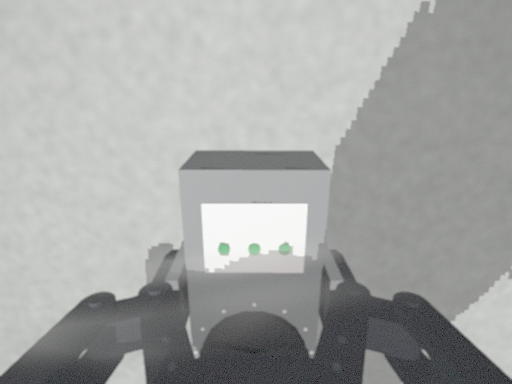

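```bash
python3 - <<'E'
from h import *
s=robot.observe();T=wristT(s);Tt=tcpT(s)
def rel(u,v,z): return ((np.linalg.inv(Tt)@np.append(px2w("wrist",u,v,z,T),1))[:3]*1e3).round(1)
print(rel(180,168.5,.036),rel(328,168.5,.036),rel(196.5,152,0.0),rel(315,152,0.))
print(rel(203,204,.036),rel(307,204,.036),rel(204,272,.036),rel(303,272,.036))
st()
E
```

```text
[-52.3 -55.  -28.6] [-52.2 -55.   25.6] [-50.9 -19.  -29. ] [-50.8 -19.   27.7]
[-38.3 -55.  -20.9] [-38.3 -55.   18.7] [ -8.3 -55.  -22.1] [ -8.3 -55.   18.7]
t 5.72 p [460.6 -49.5 -19. ] az 2.7 ydir [ 2.e-04  1.e-04 -1.e+00] F [-1.   1.3  1.8] gap 55.1 q [-0.28  0.31 -0.59  0.68  0.   -0.33]
```

```bash
python3 - <<'E'
from h import *
im=cv2.imread("pics/scene0.png")
cv2.imwrite("pics/s0d.png",cv2.resize(im[230:310,325:425],None,fx=7,fy=7,interpolation=cv2.INTER_CUBIC))
cv2.imwrite("pics/s0m.png",cv2.resize(im[150:220,255:325],None,fx=8,fy=8,interpolation=cv2.INTER_CUBIC))
im=cv2.imread("pics/top0.png")
cv2.imwrite("pics/t0m.png",cv2.resize(im[180:245,205:270],None,fx=9,fy=9,interpolation=cv2.INTER_CUBIC))
E
```

```text
(no output)
```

View pics/s0d.png

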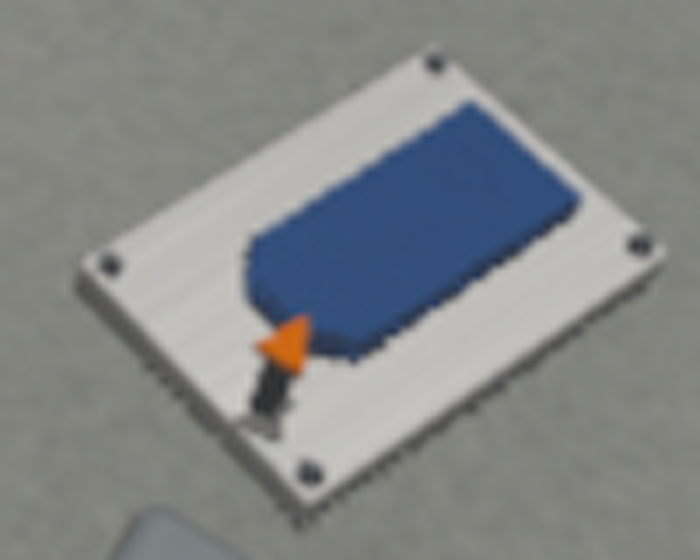

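View pics/s0m.png

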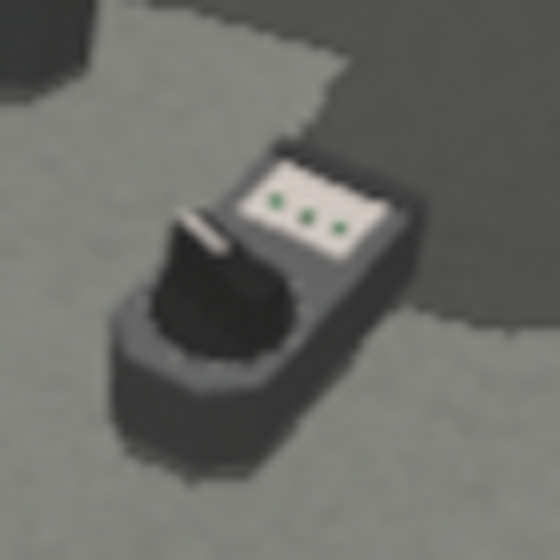

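View pics/t0m.png

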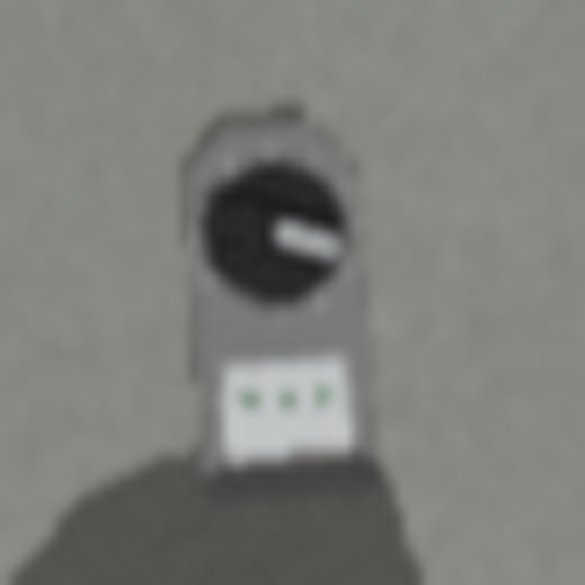

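```bash
cat > fit.py <<'E'
from h import *
from scipy.optimize import least_squares as ls
def fit(obs,x0):
    # obs: list of (cam,T,u,v,mx,my,mz mm)
    def f(x):
        c,s=np.cos(x[2]),np.sin(x[2]);r=[]
        for cam,T,u,v,a,b,z in obs:
            r+=list(w2px(cam,(x[0]+(c*a-s*b)/1e3,x[1]+(s*a+c*b)/1e3,z/1e3),T)-[u,v])
        return np.array(r)
    r=ls(f,x0,x_scale=[.01,.01,.01]);return r.x,f(r.x)
E
python3 - <<'E'
from fit import *
S=lambda u,v,*m:("scene",None,325+(u+.5)/7-.5,230+(v+.5)/7-.5,*m)
P=lambda u,v,*m:("top",None,100+(u+.5)/7-.5,150+(v+.5)/7-.5,*m)
sc=[S(305,510,90,50,12),S(80,268,90,-50,12),S(430,47,-70,-50,12),S(667,248,-70,50,12)]
sp=[S(472,102,-54,-22,23),S(579,193,-54,22,23)]
tp=[P(207,72,90,50,12),P(425,148,90,-50,12),P(300,500,-70,-50,12),P(90,432,-70,50,12)]
tq=[P(152,410,-55.5,23.5,19),P(256,445,-55.5,-23.5,19),P(263,178,55.5,11.5,19),P(313,190,55.5,-11.5,19),P(226,197,43.5,23.5,19),P(328,228,43.5,-23.5,19)]
for n,o in (("sc",sc),("sp",sc+sp),("tp",tp),("tq",tq),("all",sc+sp+tp+tq)):
    x,r=fit(o,[.53,.244,-.36]);print(n,(x[:2]*1e3).round(1),np.degrees(x[2]).round(2),r.round(1))
M=lambda u,v,*m:("scene",None,255+(u+.5)/8-.5,150+(v+.5)/8-.5,*m)
mo=[M(285,140,-60,-28,36),M(427,203,-60,28,36),M(268,385,60,14,36),M(178,385,60,-14,36),M(113,325,46,-28,36)]
x,r=fit(mo,[.465,-.05,.04]);print("mod",(x[:2]*1e3).round(1),np.degrees(x[2]).round(2),r.round(1))
d=px2w("top",205+275.5/9-.5,180+233/9-.5,.0405);print("dial top",d)
E
```

```text
sc [533.2 246.2] -19.05 [ 0.7 -0.  -0.7 -0.4 -0.3 -0.5  0.3  0.8]
sp [532.9 246.5] -19.17 [ 0.8 -0.  -0.6 -0.4 -0.1 -0.5  0.5  0.8 -0.3 -0.2 -0.4  0.2]
tp [531.9 245.1] -19.51 [-0.3 -0.2  0.7 -0.5  1.   0.8 -1.4 -0.1]
tq [532.6 244.7] -19.36 [-0.5  0.9 -0.   0.9 -0.2 -0.7  0.2 -0.  -0.1 -0.8  0.6 -0.3]
all [532.5 245.7] -19.37 [ 0.3 -0.5 -0.8 -0.9 -0.2 -0.7  0.2  0.6 -0.5 -0.4 -0.6  0.  -0.6 -0.4
  0.5 -0.8  0.8  0.6 -1.5 -0.3 -0.8  0.9 -0.4  0.9 -0.5 -0.7 -0.2  0.
 -0.4 -0.8  0.2 -0.3]
mod [462.6 -42.2] 9.96 [-0.8 -0.4  0.7 -1.8 -2.4  2.5 -1.4 -1.3  4.   0.8]
dial top [ 0.49026081 -0.04882402  0.0405    ]
```

Call:
servo_tool(steps=[0, -4, 0, 0, 150, 0, -15, 0, 0, 150, 0, -25, 0, 0, 150, 0, -25, 0, 0, 150, 0, -25, 0, 0, 150])

```text
time_s: 6.13
tcp_pos: [0.4595, -0.0495, 0.0753]
eef_rot: [0.707, -0.707, -0.016, 0.017]
ft_force: [0.2, 0.4, -4.5]
finger_gap: 0.0555
```

```bash
python3 - <<'E'
from h import *
st()
plan([.5278,.2472,.075],-19.3,150,maxmm=25)
E
```

```text
t 6.13 p [459.5 -49.5  75.3] az 2.68 ydir [-2.2e-03  2.0e-04 -1.0e+00] F [ 0.2  0.4 -4.5] gap 55.5 q [-0.28  0.19 -0.46  0.92 -0.   -0.33]
[6.3, 0.0, 22.5, np.float64(1.69), 150, 5.7, 0.0, 22.7, np.float64(1.69), 150, 5.0, 0.0, 22.9, np.float64(1.69), 150, 4.3, 0.0, 23.0, np.float64(1.69), 150, 3.6, 0.0, 23.1, np.float64(1.69), 150]
[2.9, 0.0, 23.2, np.float64(1.69), 150, 2.2, 0.0, 23.3, np.float64(1.69), 150, 1.6, 0.0, 23.4, np.float64(1.69), 150, 0.9, 0.0, 23.4, np.float64(1.69), 150, 0.2, 0.0, 23.4, np.float64(1.69), 150]
[-0.5, 0.0, 23.4, np.float64(1.69), 150, -1.2, 0.0, 23.4, np.float64(1.69), 150, -1.9, 0.0, 23.3, np.float64(1.69), 150]
```

Call:
servo_tool(steps=[6, 0, 22, 1.7, 150, 6, 0, 23, 1.7, 150, 5, 0, 23, 1.7, 150, 4, 0, 23, 1.7, 150, 3.5, 0, 23, 1.7, 150])

```text
time_s: 6.55
tcp_pos: [0.4859, 0.0651, 0.0745]
eef_rot: [-0.706, 0.706, -0.037, 0.036]
ft_force: [0.1, -1.1, -5.2]
finger_gap: 0.0554
```

Call:
servo_tool(steps=[3, 0, 23, 1.7, 150, 2, 0, 23.5, 1.7, 150, 1.5, 0, 23.5, 1.7, 150, 1, 0, 23.5, 1.7, 150, 0, 0, 23.5, 1.7, 150])

```text
time_s: 6.97
tcp_pos: [0.5121, 0.1795, 0.0743]
eef_rot: [-0.701, 0.702, -0.089, 0.088]
ft_force: [0.8, -0.0, -4.0]
finger_gap: 0.0554
```

Call:
servo_tool(steps=[-0.5, 0, 23.5, 1.7, 150, -1, 0, 23.5, 1.7, 150, -2, 0, 23, 1.6, 150, 0, 0, 0, 0, 150, 0, 0, 0, 0, 150])

```text
time_s: 7.38
tcp_pos: [0.528, 0.2476, 0.074]
eef_rot: [-0.697, 0.698, -0.118, 0.117]
ft_force: [0.1, -0.9, -5.7]
finger_gap: 0.0551
```

```bash
python3 - <<'E'
from h import *
st()
plan([.5278,.2472,.020],-19.3,150,maxmm=15)
E
```

```text
t 7.38 p [528.  247.6  74. ] az -19.18 ydir [-1.4e-03 -9.0e-04 -1.0e+00] F [ 0.1 -0.9 -5.7] gap 55.1 q [ 0.3   0.4  -0.17  1.   -0.    0.64]
[-0.0, 13.5, -0.1, np.float64(0.03), 150, -0.0, 13.5, -0.1, np.float64(0.03), 150, -0.0, 13.5, -0.1, np.float64(0.03), 150, -0.0, 13.5, -0.1, np.float64(0.03), 150]
```

Call:
servo_tool(steps=[0, 15, -0.3, 0.1, 150, 0, 15, 0, 0, 150, 0, 15, 0, 0, 150, 0, 15, 0, 0, 150, 0, 0, 0, 0, 150])

```text
time_s: 7.8
tcp_pos: [0.5253, 0.2444, 0.0114]
eef_rot: [-0.696, 0.698, -0.122, 0.117]
ft_force: [-1.2, 0.4, -3.9]
finger_gap: 0.0552
```

Call:
servo_tool(steps=[0, 0, 0, 0, 150, 0, 0, 0, 0, 150])

```text
time_s: 7.97
tcp_pos: [0.5287, 0.246, 0.0154]
eef_rot: [-0.697, 0.697, -0.119, 0.119]
ft_force: [0.8, 0.5, -4.8]
finger_gap: 0.055
```

```bash
python3 - <<'E'
from h import *
st()
s=robot.observe();im=robot.grab_frame("wrist");np.savez("w7.npz",T=wristT(s),Tt=tcpT(s))
im=cv2.cvtColor(im,cv2.COLOR_RGB2BGR);cv2.imwrite("pics/w7.png",im)
im=robot.grab_frame("scene")
im=cv2.cvtColor(im,cv2.COLOR_RGB2BGR);cv2.imwrite("pics/s7.png",im)
cv2.imwrite("pics/s7z.png",cv2.resize(im[190:330,300:460],None,fx=5,fy=5,interpolation=cv2.INTER_CUBIC)[:600])
E
```

```text
t 7.97 p [528.7 246.   15.4] az -19.45 ydir [ 2.e-04 -2.e-04 -1.e+00] F [ 0.8  0.5 -4.8] gap 55.0 q [ 0.3   0.46 -0.24  0.87 -0.    0.64]
```

View pics/w7.png

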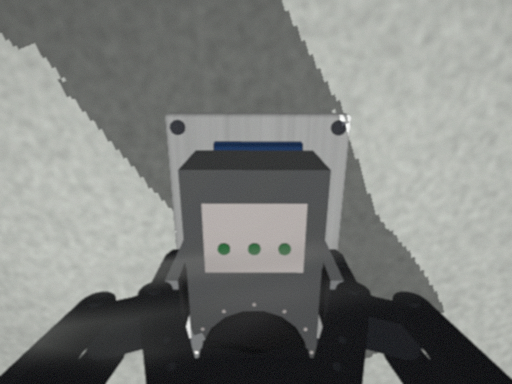

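View pics/s7z.png

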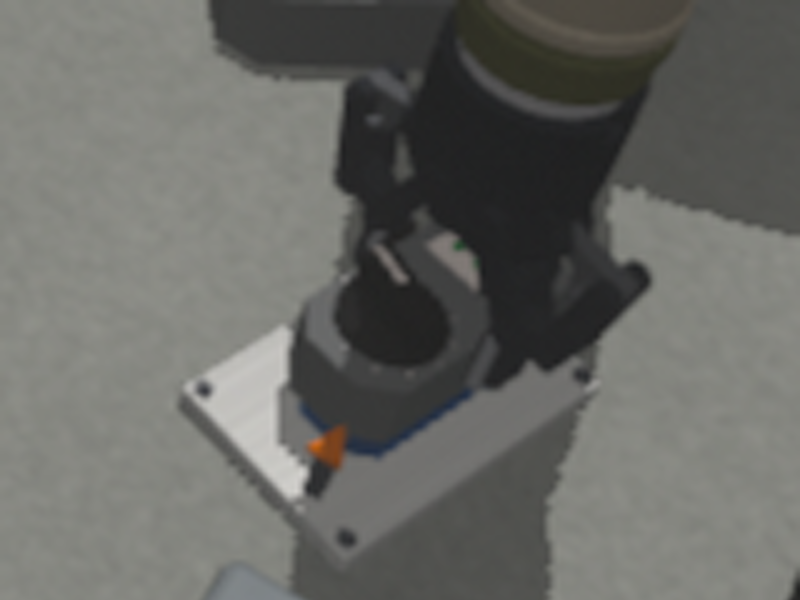

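```bash
python3 - <<'E'
from h import *
d=np.load("w7.npz");T,Tt=d["T"],d["Tt"]
im=cv2.imread("pics/w7.png");z=cv2.resize(im[100:190,150:370],None,fx=3.6,fy=3.6,interpolation=cv2.INTER_CUBIC)
z=np.clip(255*(z/255.)**.6,0,255).astype(np.uint8);cv2.imwrite("pics/w7z.png",z)
def rel(u,v,z): return ((np.linalg.inv(Tt)@np.append(px2w("wrist",u,v,z,T),1))[:3]*1e3).round(1)
print("modbot",rel(196.5,152,.034),rel(314.5,152,.034),"modtop",rel(180,169.5,.070),rel(329,169.5,.070))
print("plate",rel(166,116,.012),rel(350,115,.012))
print("pad",rel(213.5,142,.023),rel(302,142,.023))
E
```

```text
modbot [-50.2 -18.6 -28.7] [-50.2 -18.6  27.8] modtop [-51.2 -54.6 -28.4] [-51.2 -54.6  26.4]
plate [-65.    3.4 -47.9] [-65.5   3.4  49.8]
pad [-53.1  -7.6 -21.8] [-53.1  -7.6  23.3]
```

View pics/w7z.png

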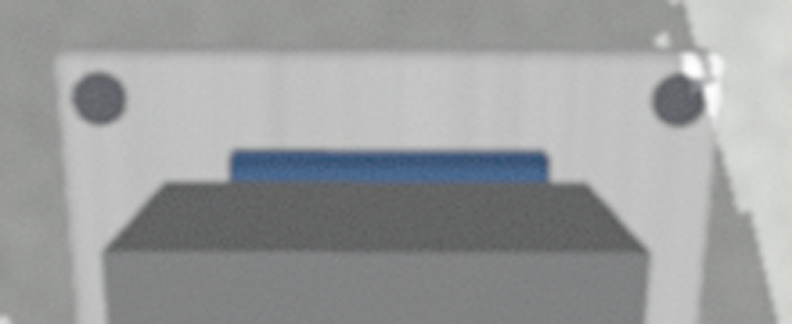

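Call:
servo_tool(steps=[-2.5, 0, 0.5, -0.2, 150, -2.5, 0, 0.5, 0, 150, 0, 2, 0, 0, 150, 0, 0, 0, 0, 150, 0, 0, 0, 0, 150])

```text
time_s: 8.48
tcp_pos: [0.524, 0.2492, 0.0128]
eef_rot: [-0.697, 0.697, -0.118, 0.118]
ft_force: [0.4, -0.4, -4.5]
finger_gap: 0.0554
```

```bash
python3 - <<'E'
from h import *
st()
s=robot.observe();im=robot.grab_frame("wrist");np.savez("w8.npz",T=wristT(s),Tt=tcpT(s))
im=cv2.cvtColor(im,cv2.COLOR_RGB2BGR);cv2.imwrite("pics/w8.png",im)
z=cv2.resize(im[100:260,150:370],None,fx=3.6,fy=3.6,interpolation=cv2.INTER_CUBIC)
z=np.clip(255*(z/255.)**.6,0,255).astype(np.uint8);cv2.imwrite("pics/w8z.png",z)
im=robot.grab_frame("scene")
im=cv2.cvtColor(im,cv2.COLOR_RGB2BGR);cv2.imwrite("pics/s8.png",im)
cv2.imwrite("pics/s8z.png",cv2.resize(im[210:330,325:425],None,fx=5,fy=5,interpolation=cv2.INTER_CUBIC)[:600])
E
```

```text
t 8.48 p [524.  249.2  12.8] az -19.19 ydir [-1.e-04 -2.e-04 -1.e+00] F [ 0.4 -0.4 -4.5] gap 55.4 q [ 0.31  0.45 -0.25  0.86 -0.    0.64]
```

View pics/w8z.png

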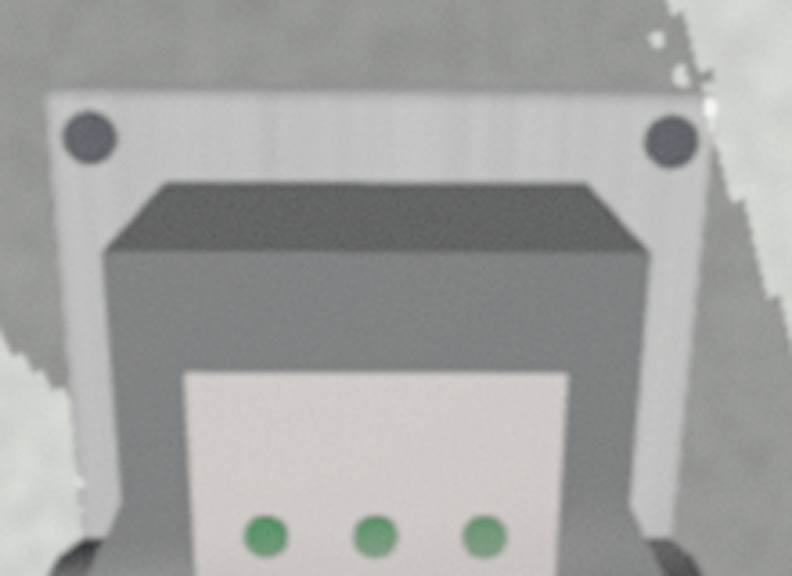

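View pics/s8z.png

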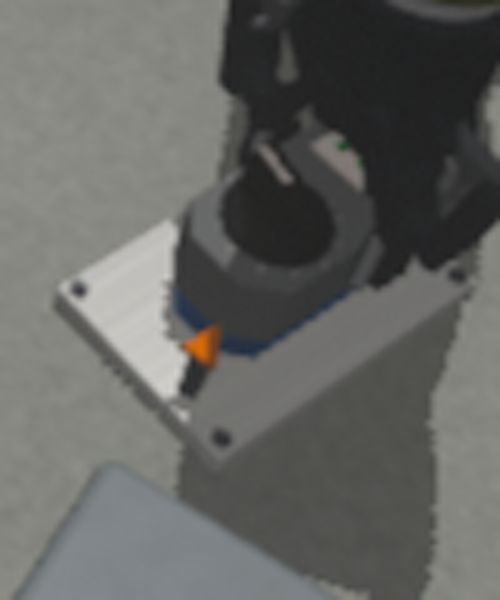

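```bash
python3 - <<'E'
from h import *
d=np.load("w8.npz");T,Tt=d["T"],d["Tt"]
def rel(u,v,z): return ((np.linalg.inv(Tt)@np.append(px2w("wrist",150+(u+.5)/3.6-.5,100+(v+.5)/3.6-.5,z,T),1))[:3]*1e3).round(1)
zb=Tt[2,3]+.019
print("modbot",rel(165,183,zb),rel(586,183,zb),"modtop",rel(104,251,zb+.036),rel(650,251,zb+.036))
print("plate",rel(47,93,.012),rel(712,96,.012), "screws",rel(90,138,.012),rel(671,142,.012))
# scene: project module model
s=Tt
im=cv2.imread("pics/s8.png");z=cv2.resize(im[210:330,325:425],None,fx=6,fy=6,interpolation=cv2.INTER_CUBIC)[:600]
for off,c in ((5,(0,255,255)),(9,(0,255,0))):
  for h in (0,36):
    P=[(Tt@[(off+a)/1e3,.019-h/1e3,b/1e3,1])[:3] for a,b in ((-60,-28),(46,-28),(60,-14),(60,14),(46,28),(-60,28))]
    P=np.array([(w2px("scene",p)-[325,210]+.5)*6-.5 for p in P]).astype(int);cv2.polylines(z,[P],True,c,1)
cv2.imwrite("pics/s8p.png",z)
E
```

```text
modbot [-51.  -19.  -29.1] [-51.  -19.   26.7] modtop [-51.4 -55.  -28.8] [-51.4 -55.   26.8]
plate [-60.4   0.8 -49.4] [-59.9   0.8  48.2] screws [-53.8   0.8 -43.6] [-53.1   0.8  42.8]
```

View pics/s8p.png

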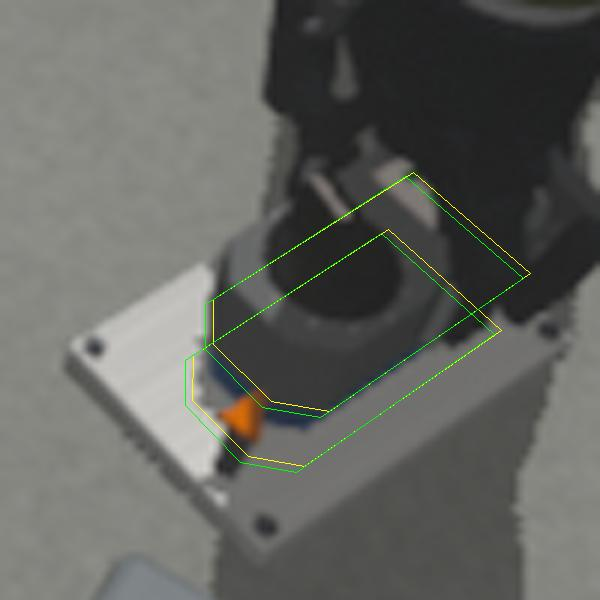

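```bash
python3 - <<'E'
from h import *
d=np.load("w8.npz");T,Tt=d["T"],d["Tt"]
im=cv2.imread("pics/s8.png");z=cv2.resize(im[210:330,325:425],None,fx=6,fy=6,interpolation=cv2.INTER_CUBIC)[:600]
for off,c in ((5,(0,255,255)),(9,(0,255,0))):
  for h in (0,36):
    P=[(Tt@[(off+a)/1e3,-.019-h/1e3,b/1e3,1])[:3] for a,b in ((-60,-28),(46,-28),(60,-14),(60,14),(46,28),(-60,28))]
    P=np.array([(w2px("scene",p)-[325,210]+.5)*6-.5 for p in P]).astype(int);cv2.polylines(z,[P],True,c,1)
cv2.imwrite("pics/s8p.png",z)
E
```

```text
(no output)
```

View pics/s8p.png

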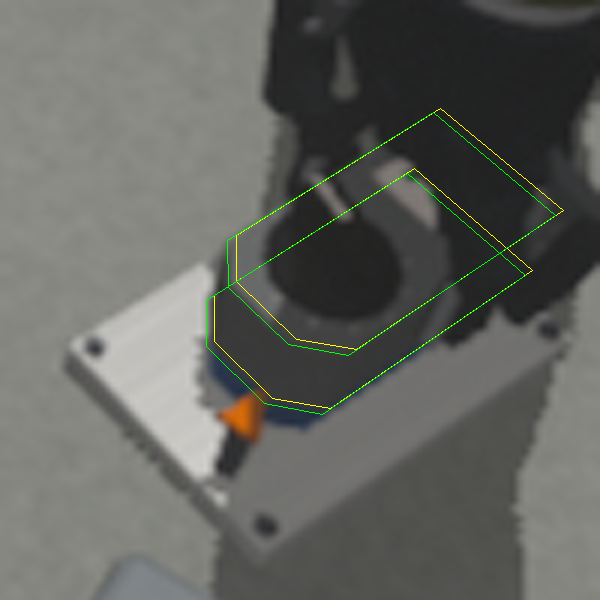

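Call:
servo_tool(steps=[0.5, 2, 0.5, 0.2, 150, 0, 3, 0, 0, 150, 0, 2, 0, 0, 150, 0, 1, 0, 0, 150, 0, 0, 0, 0, 150])

```text
time_s: 9.0
tcp_pos: [0.5243, 0.2493, 0.0043]
eef_rot: [-0.697, 0.697, -0.12, 0.119]
ft_force: [-0.2, -0.1, -4.0]
finger_gap: 0.0552
```

Call:
servo_tool(steps=[0, 1, 0, 0, 150, 0, 1, 0, 0, 150, 0, 0, 0, 0, 150])

```text
time_s: 9.25
tcp_pos: [0.5247, 0.2494, 0.0027]
eef_rot: [-0.697, 0.697, -0.119, 0.119]
ft_force: [-0.2, -0.4, -3.7]
finger_gap: 0.0554
```

Call:
servo_tool(steps=[0, 1, 0, 0, 150, 0, 1, 0, 0, 150, 0, 0, 0, 0, 150])

```text
time_s: 9.5
tcp_pos: [0.5246, 0.2494, 0.0007]
eef_rot: [-0.697, 0.697, -0.119, 0.119]
ft_force: [-0.8, 0.7, -4.1]
finger_gap: 0.055
```

Call:
servo_tool(steps=[0, 1, 0, 0, 150, 0, 1, 0, 0, 150, 0, 0, 0, 0, 150])

```text
time_s: 9.75
tcp_pos: [0.5246, 0.2494, -0.0014]
eef_rot: [-0.697, 0.697, -0.119, 0.119]
ft_force: [-1.1, 0.3, -4.2]
finger_gap: 0.0553
```

Call:
servo_tool(steps=[0, 1, 0, 0, 150, 0, 1, 0, 0, 150, 0, 0, 0, 0, 150])

```text
time_s: 10.0
tcp_pos: [0.5246, 0.2494, -0.0034]
eef_rot: [-0.697, 0.697, -0.119, 0.119]
ft_force: [0.0, -0.1, -4.0]
finger_gap: 0.0554
```

Call:
servo_tool(steps=[0, 1, 0, 0, 150, 0, 1, 0, 0, 150, 0, 0, 0, 0, 150])

```text
time_s: 10.25
tcp_pos: [0.5246, 0.2494, -0.0054]
eef_rot: [-0.697, 0.697, -0.119, 0.119]
ft_force: [0.5, -0.1, -4.4]
finger_gap: 0.0551
```

Call:
servo_tool(steps=[0, 0.7, 0, 0, 150, 0, 0, 0, 0, 150])

```text
time_s: 10.42
tcp_pos: [0.5248, 0.2495, -0.0059]
eef_rot: [-0.697, 0.697, -0.119, 0.119]
ft_force: [-0.2, 0.6, -3.8]
finger_gap: 0.055
```

Call:
servo_tool(steps=[0, 0.5, 0, 0, 150, 0, 0, 0, 0, 150])

```text
time_s: 10.58
tcp_pos: [0.5248, 0.2495, -0.0059]
eef_rot: [0.697, -0.697, 0.119, -0.119]
ft_force: [-2.2, -0.7, 0.4]
finger_gap: 0.0552
```

Call:
servo_tool(steps=[0, 0.5, 0, 0, 150, 0, 0, 0, 0, 150])

```text
time_s: 10.75
tcp_pos: [0.5249, 0.2495, -0.0059]
eef_rot: [0.697, -0.697, 0.119, -0.119]
ft_force: [-2.0, -1.6, 5.3]
finger_gap: 0.0551
```

Call:
servo_tool(steps=[0, 0, 0, 0, 0, 0, 0, 0, 0, 0, 0, 0, 0, 0, 0, 0, 0, 0, 0, 0, 0, 0, 0, 0, 0])

```text
time_s: 11.17
tcp_pos: [0.525, 0.2495, -0.0068]
eef_rot: [0.697, -0.697, 0.119, -0.119]
ft_force: [0.3, 0.8, 0.5]
finger_gap: 0.0855
```

Call:
servo_tool(steps=[0, -10, 0, 0, 0, 0, -25, 0, 0, 0, 0, -35, 0, 0, 0, 0, -35, 0, 0, 0, 0, -35, 0, 0, 0])

```text
time_s: 11.58
tcp_pos: [0.5243, 0.2493, 0.1352]
eef_rot: [-0.697, 0.697, -0.119, 0.119]
ft_force: [0.9, -0.0, 0.1]
finger_gap: 0.0857
```

Call:
servo_tool(steps=[-20, -10, 0, 0, 0, 0, 0, 0, 0, 0, 0, 0, 0, 0, 0])

```text
time_s: 11.83
tcp_pos: [0.5061, 0.2565, 0.1445]
eef_rot: [0.697, -0.697, 0.118, -0.12]
ft_force: [0.0, 0.6, 0.6]
finger_gap: 0.0853
```

```bash
python3 - <<'E'
from h import *
st()
s=robot.observe();im=robot.grab_frame("wrist");np.savez("w9.npz",T=wristT(s),Tt=tcpT(s))
im=cv2.cvtColor(im,cv2.COLOR_RGB2BGR);cv2.imwrite("pics/w9.png",im)
E
```

```text
t 11.83 p [506.1 256.5 144.5] az -19.35 ydir [ 2.4e-03  5.0e-04 -1.0e+00] F [0.  0.6 0.6] gap 85.3 q [ 0.33  0.32 -0.1   1.14 -0.    0.67]
```

View pics/w9.png

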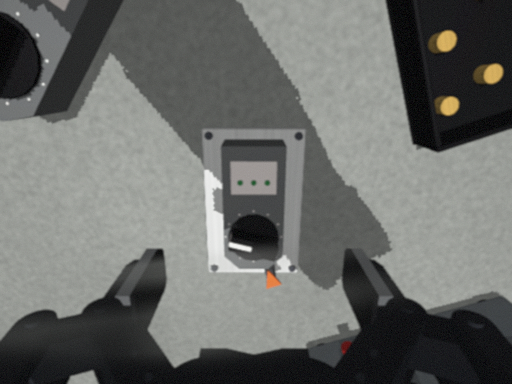

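```bash
python3 - <<'E'
from h import *
im=cv2.imread("pics/w9.png");z=cv2.resize(im[190:300,195:315],None,fx=6,fy=5.4,interpolation=cv2.INTER_CUBIC)
z=cv2.resize(im[195:295,195:315],None,fx=6,fy=6,interpolation=cv2.INTER_CUBIC)
z=np.clip(255*(z/255.)**.7,0,255).astype(np.uint8);cv2.imwrite("pics/w9z.png",z)
E
```

```text
(no output)
```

View pics/w9z.png

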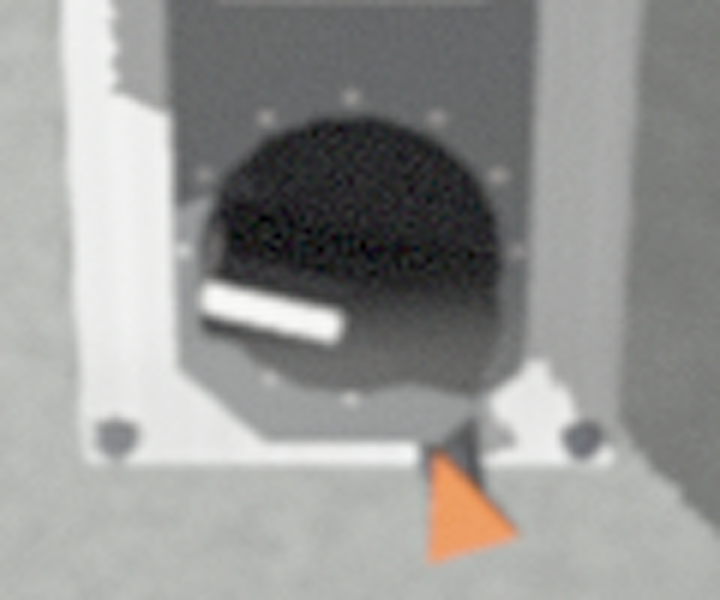

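```bash
python3 - <<'E'
from h import *
d=np.load("w9.npz");T,Tt=d["T"],d["Tt"]
W=lambda u,v,z:px2w("wrist",195+(u+.5)/6-.5,195+(v+.5)/6-.5,z,T)
ang=lambda a,b:np.degrees(np.arctan2(*(b-a)[1::-1])).round(1)
L,R,B,F=W(183,250,.049),W(518,250,.049),W(350,97,.049),W(350,398,.049)
c=(L+R+B+F)/4;print("centre",c.round(4),"mod yaw",ang(B,F),ang(R,L)+90)
t=W(435,450,.045);b=(W(430,563,.045)+W(520,533,.045))/2
print("tip",t.round(4),"arrow dir",ang(t,b),"bearing tip",ang(c,t),np.linalg.norm((t-c)[:2]),"base",ang(c,b),np.linalg.norm((b-c)[:2]))
m0,m1=W(340,327,.0735),W(204,298,.0735);print("mark",ang(m0,m1),m0.round(4),m1.round(4),np.linalg.norm(m1-m0))
dk=[W(116,438,.012),W(583,438,.012)];print("front screws yaw",ang(*dk)+0)
E
```

```text
centre [0.5565 0.2366 0.049 ] mod yaw -19.4 -19.400000000000006
tip [0.5975 0.237  0.045 ] arrow dir 0.6 bearing tip 0.4 0.041036944972161295 base 0.5 0.06134504913144252
mark -123.0 [0.5555 0.2355 0.0735] [0.5446 0.2188 0.0735] 0.019935680097964474
front screws yaw 70.6
```

```bash
python3 - <<'E'
from h import *
st()
plan([.5567,.2375,.08],-123,0,maxdeg=6.95)
E
```

```text
t 11.88 p [505.9 256.1 143.2] az -19.38 ydir [ 5.e-04 -2.e-04 -1.e+00] F [ 0.1 -0.9  0. ] gap 85.2 q [ 0.33  0.32 -0.1   1.14 -0.    0.67]
[3.6, 4.2, -0.0, np.float64(6.91), 0, 3.6, 4.2, 0.4, np.float64(6.91), 0, 3.5, 4.2, 0.8, np.float64(6.91), 0, 3.4, 4.2, 1.2, np.float64(6.91), 0, 3.2, 4.2, 1.6, np.float64(6.91), 0]
[3.0, 4.2, 2.0, np.float64(6.91), 0, 2.7, 4.2, 2.4, np.float64(6.91), 0, 2.4, 4.2, 2.7, np.float64(6.91), 0, 2.1, 4.2, 2.9, np.float64(6.91), 0, 1.7, 4.2, 3.2, np.float64(6.91), 0]
[1.3, 4.2, 3.4, np.float64(6.91), 0, 0.9, 4.2, 3.5, np.float64(6.91), 0, 0.5, 4.2, 3.6, np.float64(6.91), 0, 0.1, 4.2, 3.6, np.float64(6.91), 0, -0.4, 4.2, 3.6, np.float64(6.91), 0]
```

Call:
servo_tool(steps=[3.6, 4, 0, 6.9, 0, 3.6, 4, 0.4, 6.9, 0, 3.5, 4, 0.8, 6.9, 0, 3.4, 4, 1.2, 6.9, 0, 3.2, 4, 1.6, 6.9, 0])

```text
time_s: 12.3
tcp_pos: [0.5224, 0.2491, 0.1208]
eef_rot: [-0.628, 0.63, -0.323, 0.322]
ft_force: [-0.2, -0.2, -0.1]
finger_gap: 0.0854
```

Call:
servo_tool(steps=[3, 4, 2, 6.9, 0, 2.7, 4, 2.4, 6.9, 0, 2.4, 4, 2.7, 6.9, 0, 2.1, 4, 2.9, 6.9, 0, 1.7, 4, 3.2, 6.9, 0])

```text
time_s: 12.72
tcp_pos: [0.5393, 0.243, 0.1007]
eef_rot: [-0.504, 0.506, -0.495, 0.494]
ft_force: [-0.7, -0.1, 0.1]
finger_gap: 0.0855
```

Call:
servo_tool(steps=[1.3, 4, 3.4, 6.9, 0, 0.9, 4, 3.5, 6.9, 0, 0.5, 4, 3.6, 6.9, 0, 0, 4, 3.6, 6.9, 0, -0.4, 4, 3.6, 6.9, 0])

```text
time_s: 13.13
tcp_pos: [0.5563, 0.2369, 0.0807]
eef_rot: [0.335, -0.337, 0.622, -0.622]
ft_force: [-0.3, 0.5, -0.4]
finger_gap: 0.0855
```

Call:
servo_tool(steps=[0, 0, 0, 0, 0, 0, 0, 0, 0, 0, 0, 0, 0, 0, 0])

```text
time_s: 13.38
tcp_pos: [0.5563, 0.2374, 0.0822]
eef_rot: [0.338, -0.339, 0.621, -0.621]
ft_force: [-1.0, 0.2, -0.0]
finger_gap: 0.0854
```

```bash
python3 - <<'E'
from h import *
st()
s=robot.observe();im=robot.grab_frame("wrist");np.savez("w10.npz",T=wristT(s),Tt=tcpT(s))
im=cv2.cvtColor(im,cv2.COLOR_RGB2BGR);cv2.imwrite("pics/w10.png",im)
plan([.5567,.2375,.08],-123,0)
E
```

```text
t 13.38 p [556.3 237.4  82.2] az -122.75 ydir [-1.8e-03 -6.0e-04 -1.0e+00] F [-1.   0.2 -0. ] gap 85.4 q [ 0.27  0.44 -0.09  1.04 -0.    2.41]
[-0.0, 2.6, 0.2, np.float64(0.22), 0]
```

View pics/w10.png

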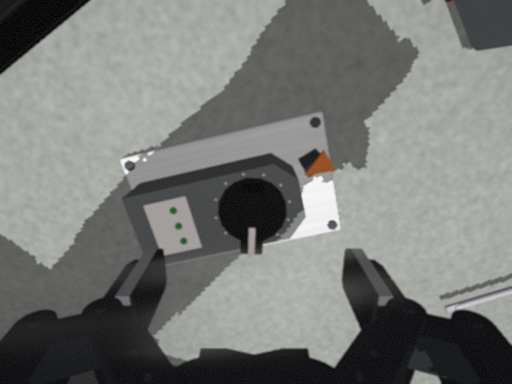

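Call:
servo_tool(steps=[0, 15, 0, 0.2, 0, 0, 15, 0, 0, 0, 0, 12, 0, 0, 0, 0, 5, 0, 0, 0, 0, 0, 0, 0, 0], squeeze=30)

```text
time_s: 13.85
tcp_pos: [0.5556, 0.2375, 0.0349]
eef_rot: [0.336, -0.338, 0.622, -0.621]
ft_force: [-0.7, 0.1, 0.8]
finger_gap: 0.0853
```

```bash
python3 - <<'E'
from h import *
st()
im=robot.grab_frame("wrist")
im=cv2.cvtColor(im,cv2.COLOR_RGB2BGR);cv2.imwrite("pics/w11.png",np.clip(255*(im/255.)**.6,0,255).astype(np.uint8))
im=robot.grab_frame("scene")
im=cv2.cvtColor(im,cv2.COLOR_RGB2BGR);cv2.imwrite("pics/s11z.png",cv2.resize(im[190:310,310:440],None,fx=5,fy=5,interpolation=cv2.INTER_CUBIC)[:600])
E
```

```text
t 13.85 p [555.6 237.5  34.9] az -123.04 ydir [-2.5e-03 -8.0e-04 -1.0e+00] F [-0.7  0.1  0.8] gap 85.3 q [ 0.27  0.47 -0.16  0.94 -0.    2.42]
```

View pics/w11.png

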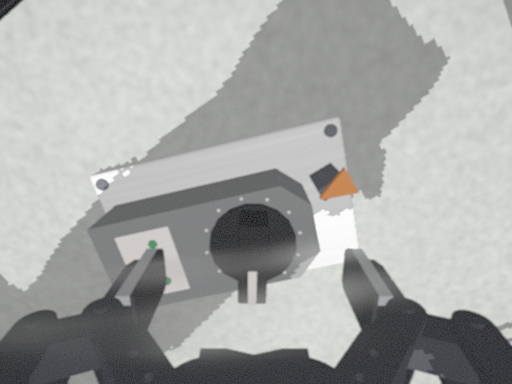

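View pics/s11z.png

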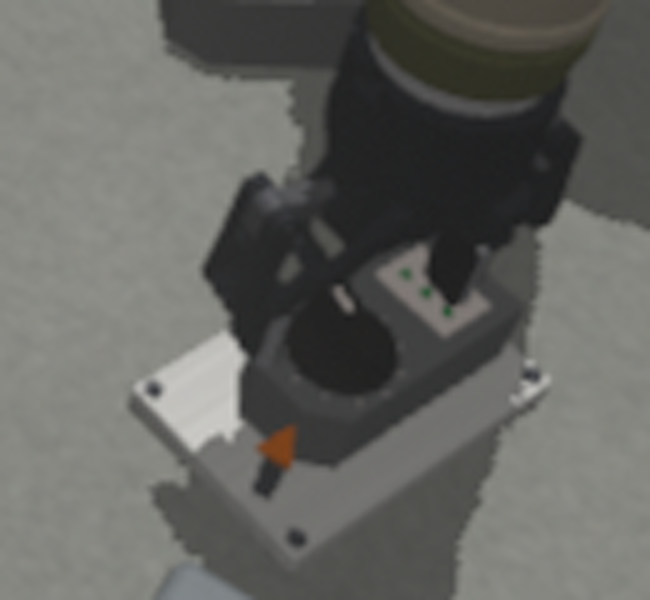

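Call:
servo_tool(steps=[0, 0, 0, 0, 100, 0, 0, 0, 0, 150, 0, 0, 0, 0, 180, 0, 0, 0, 0, 200, 0, 0, 0, 0, 220], squeeze=30)

```text
time_s: 14.37
tcp_pos: [0.5571, 0.2378, 0.0365]
eef_rot: [-0.337, 0.337, -0.622, 0.622]
ft_force: [-0.8, 0.3, -0.4]
finger_gap: 0.0256
```

Call:
servo_tool(steps=[0, 0, 0, 0, 240, 0, 0, 0, 0, 240, 0, 0, 0, 0, 240])

```text
time_s: 14.62
tcp_pos: [0.5567, 0.2379, 0.0365]
eef_rot: [0.337, -0.337, 0.622, -0.622]
ft_force: [-1.7, 0.2, 3.1]
finger_gap: 0.0132
```

```bash
python3 - <<'E'
from h import *
st()
im=robot.grab_frame("wrist")
im=cv2.cvtColor(im,cv2.COLOR_RGB2BGR);cv2.imwrite("pics/w12.png",np.clip(255*(im/255.)**.6,0,255).astype(np.uint8))
E
```

```text
t 14.62 p [556.7 237.9  36.5] az -123.1 ydir [ 0.e+00  2.e-04 -1.e+00] F [-1.7  0.2  3.1] gap 13.2 q [ 0.27  0.47 -0.16  0.94  0.    2.42]
```

View pics/w12.png

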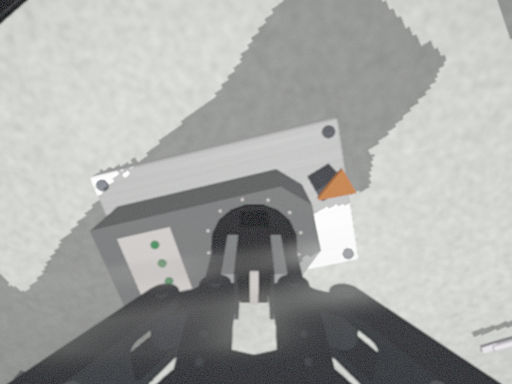

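Call:
servo_tool(steps=[0, 0, 0, -4, 240, 0, 0, 0, -5, 240, 0, 0, 0, -5, 240, 0, 0, 0, -5, 240, 0, 0, 0, -5, 240])

```text
time_s: 15.08
tcp_pos: [0.5568, 0.2378, 0.0365]
eef_rot: [0.46, -0.46, 0.537, -0.537]
ft_force: [-1.7, -0.6, 3.8]
finger_gap: 0.0133
```

Call:
servo_tool(steps=[0, 0, 0, -5, 240, 0, 0, 0, -5, 240, 0, 0, 0, -5, 240, 0, 0, 0, -5, 240, 0, 0, 0, -5, 240])

```text
time_s: 15.5
tcp_pos: [0.5567, 0.2379, 0.0365]
eef_rot: [0.565, -0.565, 0.425, -0.425]
ft_force: [-2.1, 0.7, 3.3]
finger_gap: 0.0132
```

```bash
python3 - <<'E'
from h import *
st()
im=robot.grab_frame("wrist")
im=cv2.cvtColor(im,cv2.COLOR_RGB2BGR);cv2.imwrite("pics/w13.png",np.clip(255*(im/255.)**.6,0,255).astype(np.uint8))
E
```

```text
t 15.5 p [556.7 237.9  36.5] az -73.86 ydir [ 0.e+00  1.e-04 -1.e+00] F [-2.1  0.7  3.3] gap 13.2 q [ 0.27  0.47 -0.16  0.94  0.    1.56]
```

View pics/w13.png

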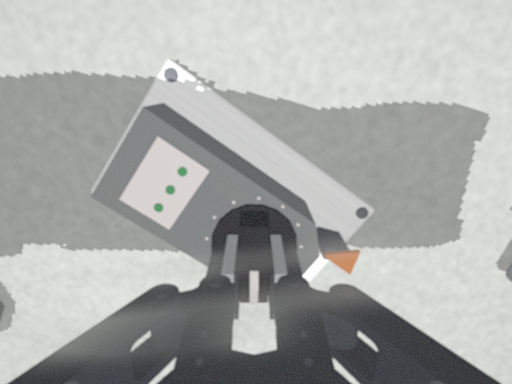

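Call:
servo_tool(steps=[0, 0, 0, -5, 240, 0, 0, 0, -5, 240, 0, 0, 0, -5, 240, 0, 0, 0, -5, 240, 0, 0, 0, -5, 240])

```text
time_s: 15.97
tcp_pos: [0.5568, 0.2379, 0.0365]
eef_rot: [0.644, -0.643, 0.293, -0.293]
ft_force: [-0.3, 0.9, 4.8]
finger_gap: 0.0133
```

Call:
servo_tool(steps=[0, 0, 0, -5, 240, 0, 0, 0, -5, 240, 0, 0, 0, -5, 240, 0, 0, 0, -5, 240, 0, 0, 0, -5, 240])

```text
time_s: 16.38
tcp_pos: [0.5567, 0.2379, 0.0365]
eef_rot: [0.692, -0.692, 0.147, -0.147]
ft_force: [-2.1, -0.1, 3.9]
finger_gap: 0.013
```

Call:
servo_tool(steps=[0, 0, 0, -5, 240, 0, 0, 0, -5, 240, 0, 0, 0, -5, 240, 0, 0, 0, -5, 240, 0, 0, 0, -4, 240])

```text
time_s: 16.8
tcp_pos: [0.5568, 0.2379, 0.0364]
eef_rot: [0.707, -0.707, -0.0, 0.0]
ft_force: [-0.9, 0.2, 4.8]
finger_gap: 0.0133
```

Call:
servo_tool(steps=[0, 0, 0, 0, 240, 0, 0, 0, 0, 240])

```text
time_s: 16.97
tcp_pos: [0.5568, 0.2379, 0.0364]
eef_rot: [0.707, -0.707, 0.002, -0.002]
ft_force: [-1.3, 0.3, 5.4]
finger_gap: 0.0132
```

```bash
python3 - <<'E'
from h import *
st()
im=robot.grab_frame("wrist")
im=cv2.cvtColor(im,cv2.COLOR_RGB2BGR);cv2.imwrite("pics/w14.png",np.clip(255*(im/255.)**.6,0,255).astype(np.uint8))
E
```

```text
t 16.97 p [556.8 237.9  36.4] az -0.27 ydir [ 1.e-04  1.e-04 -1.e+00] F [-1.3  0.3  5.4] gap 13.2 q [ 0.27  0.47 -0.16  0.94  0.    0.28]
```

View pics/w14.png

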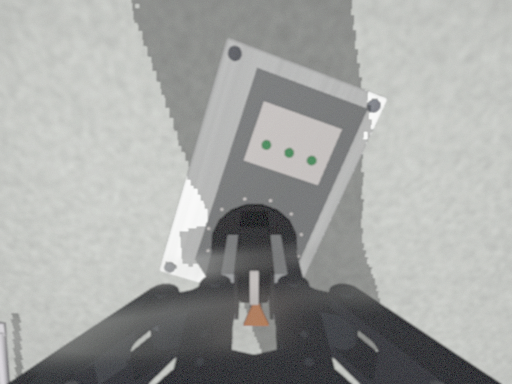

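Call:
servo_tool(steps=[0, 0, 0, -0.9, 240, 0, 0, 0, 0, 240, 0, 0, 0, 0, 240])

```text
time_s: 17.27
tcp_pos: [0.5568, 0.2379, 0.0364]
eef_rot: [0.707, -0.707, -0.004, 0.004]
ft_force: [-1.7, 0.9, 6.3]
finger_gap: 0.013
```

Call:
servo_tool(steps=[0, 0, 0, 0, 180, 0, 0, 0, 0, 100, 0, 0, 0, 0, 0, 0, 0, 0, 0, 0, 0, 0, 0, 0, 0])

```text
time_s: 17.68
tcp_pos: [0.5568, 0.2376, 0.0359]
eef_rot: [-0.707, 0.707, 0.005, -0.005]
ft_force: [0.6, -0.2, 0.5]
finger_gap: 0.0721
```

Call:
servo_tool(steps=[0, -10, 0, 0, 0, 0, -30, 0, 0, 0, 0, -35, 0, 0, 0, 0, -35, 0, 0, 0, 0, 0, 0, 0, 0])

```text
time_s: 18.1
tcp_pos: [0.561, 0.239, 0.1548]
eef_rot: [0.708, -0.706, -0.009, 0.001]
ft_force: [0.4, 0.4, 0.7]
finger_gap: 0.0852
```

Call:
servo_tool(steps=[0, 0, 0, 0, 0, 0, 0, 0, 0, 0])

```text
time_s: 18.27
tcp_pos: [0.5569, 0.2377, 0.1465]
eef_rot: [0.707, -0.707, -0.005, 0.005]
ft_force: [-1.4, -0.2, -0.7]
finger_gap: 0.0851
```

```bash
python3 - <<'E'
from h import *
st()
s=robot.observe();im=robot.grab_frame("wrist");np.savez("w15.npz",T=wristT(s),Tt=tcpT(s))
im=cv2.cvtColor(im,cv2.COLOR_RGB2BGR);cv2.imwrite("pics/w15.png",im)
z=cv2.resize(im[120:300,170:340],None,fx=3.3*1,fy=3.3,interpolation=cv2.INTER_CUBIC)
cv2.imwrite("pics/w15z.png",z)
E
```

```text
t 18.27 p [556.9 237.7 146.5] az 0.78 ydir [ 7.e-04  1.e-04 -1.e+00] F [-1.4 -0.2 -0.7] gap 85.1 q [ 0.27  0.4   0.01  1.18 -0.    0.26]
```

View pics/w15.png

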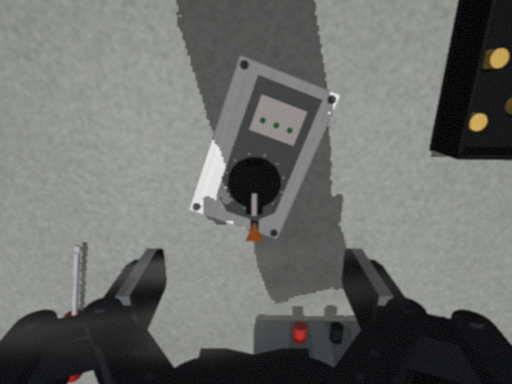

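```bash
python3 - <<'E'
from h import *
im=cv2.imread("pics/w15.png");z=cv2.resize(im[145:250,200:310],None,fx=5.5,fy=5.5,interpolation=cv2.INTER_CUBIC)
z=np.clip(255*(z/255.)**.7,0,255).astype(np.uint8);cv2.imwrite("pics/w15z.png",z)
E
```

```text
(no output)
```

View pics/w15z.png

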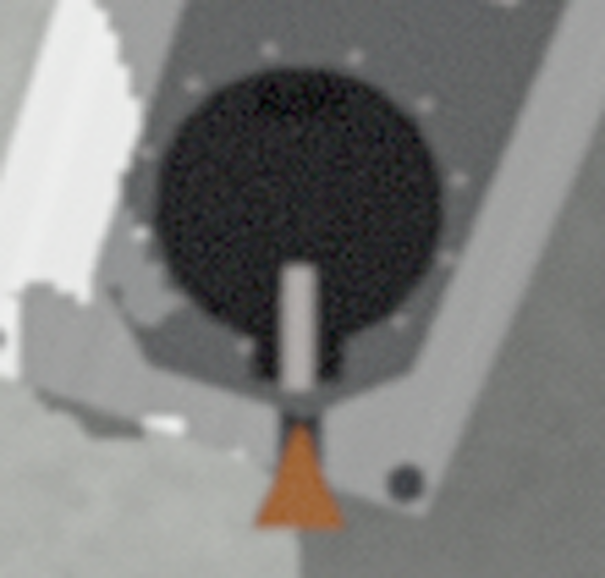

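Call:
servo_tool(steps=[-35, -25, -10, 0, 0, -35, -25, -15, 0, 0, -35, -10, -15, 0, 0, -35, 0, -15, 0, 0, -30, 0, -15, 0, 0])

```text
time_s: 18.73
tcp_pos: [0.39, 0.1666, 0.2016]
eef_rot: [-0.707, 0.707, 0.004, -0.006]
ft_force: [-0.3, -0.3, 0.1]
finger_gap: 0.0854
```

Call:
servo_tool(steps=[0, 0, -35, 0, 0, 0, 0, -35, 0, 0, 0, 0, -35, 0, 0, 0, 0, -35, 0, 0, 0, 0, -30, 0, 0])

```text
time_s: 19.15
tcp_pos: [0.3937, -0.0042, 0.2013]
eef_rot: [0.707, -0.707, -0.004, 0.006]
ft_force: [-0.0, 0.3, 0.2]
finger_gap: 0.0856
```

Call:
servo_tool(steps=[0, 0, 0, 0, 0, 0, 0, 0, 0, 0])

```text
time_s: 19.32
tcp_pos: [0.3941, -0.0038, 0.2013]
eef_rot: [0.707, -0.707, -0.002, 0.004]
ft_force: [0.5, -0.2, -0.3]
finger_gap: 0.0855
```

```bash
python3 - <<'E'
from h import *
st()
for n in ("top","scene"):
    im=cv2.cvtColor(robot.grab_frame(n),cv2.COLOR_RGB2BGR);cv2.imwrite(f"pics/{n}16.png",im)
    c=im[145:235,95:180] if n=="top" else im[210:310,325:425]
    cv2.imwrite(f"pics/{n}16z.png",cv2.resize(c,None,fx=6,fy=6,interpolation=cv2.INTER_CUBIC)[:600])
E
```

```text
t 19.32 p [394.1  -3.8 201.3] az 0.55 ydir [-2.8e-03  7.0e-04 -1.0e+00] F [ 0.5 -0.2 -0.3] gap 85.5 q [-0.21 -0.03 -0.38  1.23  0.   -0.22]
```

View pics/top16.png

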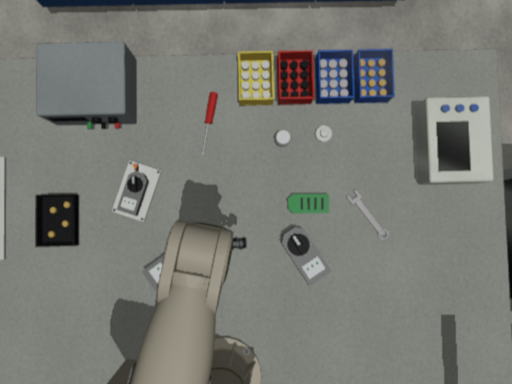

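View pics/top16z.png

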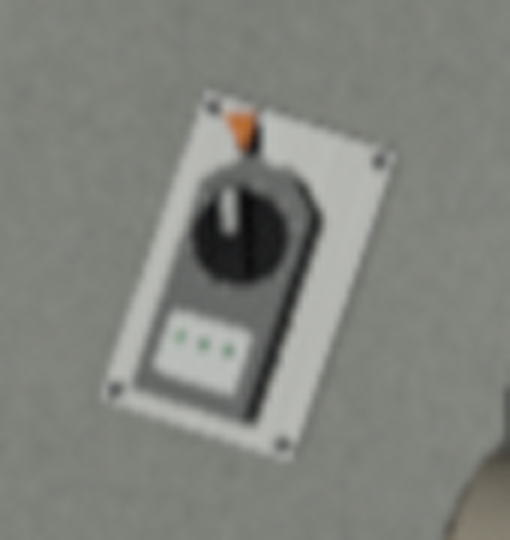

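View pics/scene16z.png

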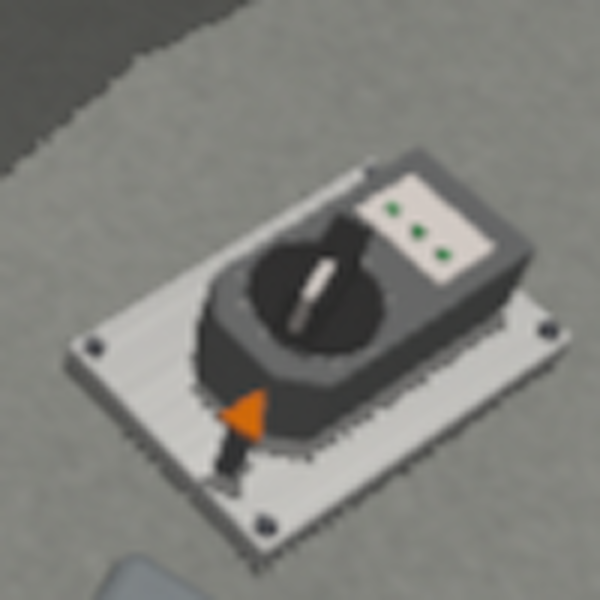

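```bash
python3 - <<'E'
from h import *
d=np.load("w15.npz");T=d["T"]
W=lambda u,v,z:px2w("wrist",200+(u+.5)/5.5-.5,145+(v+.5)/5.5-.5,z,T)
ang=lambda a,b:np.degrees(np.arctan2(*(b-a)[1::-1])).round(1)
print("mark",ang(W(299,265,.0735),W(298,390,.0735)),"arrow",ang(W(299,423,.045),W(299,526,.045)))
ds=[W(u,v,.049) for u,v in ((269,48),(356,57),(425,103),(459,180),(447,258),(400,322),(245,347),(138,232),(148,153),(193,85))]
c=(W(459,180,.049)+W(138,232,.049))/2;print("tip from tick centre",ang(c,W(299,423,.045)))
print(robot.close_job())
E
```

```text
mark 0.3 arrow 0.8
tip from tick centre 1.1
the job is handed in; nothing more can be done
None
```

The module is on the dock with its chamfered corners over the pad's. The white mark points at the orange arrow, the gripper is open and clear, and the job is handed in at about 19.5 s of the 67 s.

**Last checks**
- **Seating:** contact came when the underside was about 13 mm above the bench, after a free descent over the pad. Both fixed cameras then showed the module seated square, with its yaw at −19.4°, matching the dock.
- **Dial:** I turned it about 124° counter-clockwise in one grip. The close-up gave the mark at 0.3°, the arrow's own axis at 0.8° and the arrow tip seen from the dial axis at 1.1°. That agrees to within about 1°.
- **Bystanders:** in the final top picture the green blank, tools, jar and pulley look to be where they started. I compared them by eye only.

**What went wrong or disagreed**
- **Fingers shorter than stated:** the fingertips really sit about 30 mm farther back than the 8 mm overhang says. My first grasp therefore closed on top of the housing, pressing it with about 20 N. I spotted this in the pictures, reopened and gripped the housing about 33 mm lower.
- **Dial possibly nudged:** in that failed grasp the shut fingers probably touched the edge of the dial disc while the module was still on the bench. The module appears to have shifted about 3 to 4 mm, and the dial read about −104° afterwards against −112° before. The bar knob should not have been touched, by my geometry, but I could not confirm that in a picture.
- **Wrist camera:** its measurements were off by about 1 to 3 mm, so I lined the module up against the dock plate within the same picture.

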